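Weigh the spice tins on the beam scale and put them by

TASK

Stand all the round steel spice tins together on the platform of the beam scale, then slide the brass poise along the beam until the pointer rests centred, hands off. Then move every tin into the aluminium tray, standing upright, slide the poise fully home to its inner stop by the pivot, and see that the tray ends up lying wholly on the cork mat and square with it: slide the tray along the table, do not lift it. Leave the other kitchen things alone.

Things in the scene. Friction and masses are not known exactly. Their poses are not given: they have to be found in the camera images.
- scale: grey shop beam scale, fixed. Origin on the table under the beam pivot; z up. Base 100 mm deep (x), local y -245 to +245 mm, 35 mm high. Weighing platform on the +y side; the notched steel beam, 137 mm up, runs from the pivot 230 mm along -y; its black pointer tip faces a fixed black index diamond there (frame top 169 mm up)
- pan_top (a point): centre of the upper face of the scale's flat steel platform, 100 mm above the table at local (0, 150) mm of the scale; axes as the scale's. The platform is 130 mm (x) by 210 mm (y) with a rim 6 mm high, stays level and sinks or rises at most 4 mm. Where on it a load stands makes no difference
- beam (a joint): tilt of the beam, rad: 0 = level, pointer centred on the index; positive = the pointer end (-y) is up, the platform load is too heavy for the poise setting; stops at -0.09 and +0.09. It settles in about 1 s. Empty and with the poise home it rests at 0
- poise (a joint): travel of the poise out along the beam (the scale's -y), m: 0 = home, at its inner stop 30 mm from the pivot; 0.165 = outermost. Friction (0.6 N) holds it where it is left; notches are marks only. Each kg on the platform needs 0.160 m of travel. Off the stops, 10 mm outward lowers the beam reading by about 0.057 rad
- poise_grip (a point): top centre of the brass poise's upright round grip pin, 20 mm in diameter, standing 48 mm clear above the poise's block (34 mm across the beam, 26 mm along it). With the beam level it is 199 mm above the table. It rides up and down with the beam by up to 18 mm
- mat: thin cork mat lying on the table, 200 mm (x) by 300 mm (y), 1 mm thick; things slide freely on to it. Origin at its centre. Fixed
- tray: loose open aluminium tray, 140 mm (x) by 240 mm (y), rim 30 mm high, walls and floor about 4 mm thick, 0.45 kg. Origin under its centre; its long side runs along its y
- tin_a: closed round steel spice tin, 56 mm in diameter, 60 mm high, 0.14 to 0.32 kg, standing on the table; origin at the centre of its underside, z up. Absent in some starts (state None)
- tin_b: closed round steel spice tin, 60 mm in diameter, 72 mm high, 0.14 to 0.32 kg, standing on the table; origin at the centre of its underside, z up. Absent in some starts (state None)
- tin_c: closed round steel spice tin, 52 mm in diameter, 80 mm high, 0.14 to 0.32 kg, standing on the table; origin at the centre of its underside, z up. Absent in some starts (state None)
- tin_d: closed round steel spice tin, 62 mm in diameter, 52 mm high, 0.14 to 0.32 kg, standing on the table; origin at the centre of its underside, z up. Absent in some starts (state None)
- cup: white ceramic mug, 76 mm wide, 85 mm high; origin at the centre of its underside. Bystander, to be left alone
- green_jar: green plastic jar, 90 mm wide, 120 mm high; origin at the centre of its underside. Bystander, to be left alone
- spice_bottle: amber glass spice bottle with white flip lid, 54 mm wide, 116 mm high; origin at the centre of its underside. Bystander, to be left alone
- grater: upright steel box grater, 90 x 60 mm, 145 mm high with its handle; origin at the centre of its underside. Bystander, to be left alone
- rolling_pin: wooden rolling pin lying down, 300 mm long, 44 mm thick; origin at the centre of its underside. Bystander, to be left alone
- mortar: brass mortar, 110 mm wide, 85 mm high; origin at the centre of its underside. Bystander, to be left alone

How it is judged (in metres and radians):
On the way, in this order (a step that is already met when the one before it is completed fails the run):
1. all the tins stand on the scale's platform, let go (x of tin_a in the frame of pan_top between -0.062 and 0.062 m and y of tin_a in the frame of pan_top between -0.102 and 0.102 m and z of tin_a in the frame of pan_top between -0.01 and 0.01 m and angle between each of tin_a, tin_b, tin_c, tin_d's own z axis and vertical below 0.15 rad and linear speed of each of tin_a, tin_b, tin_c, tin_d below 0.03 m/s and x of tin_b in the frame of pan_top between -0.062 and 0.062 m and y of tin_b in the frame of pan_top between -0.102 and 0.102 m and z of tin_b in the frame of pan_top between -0.01 and 0.01 m and x of tin_c in the frame of pan_top between -0.062 and 0.062 m and y of tin_c in the frame of pan_top between -0.102 and 0.102 m and z of tin_c in the frame of pan_top between -0.01 and 0.01 m and x of tin_d in the frame of pan_top between -0.062 and 0.062 m and y of tin_d in the frame of pan_top between -0.102 and 0.102 m and z of tin_d in the frame of pan_top between -0.01 and 0.01 m and contact force between the fingers and anything else below 0.3 N), for 0.3 s.
2. with all the tins on the platform and nothing touched, the pointer rests centred (all of step 1 and value of joint beam between -0.02 and 0.02 rad), for 1 s.
3. all the tins stand upright in the tray, let go (x of tin_a in the frame of tray between -0.06 and 0.06 m and y of tin_a in the frame of tray between -0.11 and 0.11 m and z of each of tin_a, tin_b, tin_c, tin_d in the frame of tray below 0.015 m and angle between each of tin_a, tin_b, tin_c, tin_d's own z axis and vertical below 0.15 rad and linear speed of each of tin_a, tin_b, tin_c, tin_d below 0.02 m/s and x of tin_b in the frame of tray between -0.06 and 0.06 m and y of tin_b in the frame of tray between -0.11 and 0.11 m and x of tin_c in the frame of tray between -0.06 and 0.06 m and y of tin_c in the frame of tray between -0.11 and 0.11 m and x of tin_d in the frame of tray between -0.06 and 0.06 m and y of tin_d in the frame of tray between -0.11 and 0.11 m and contact force between the fingers and anything else below 0.3 N), for 0.3 s.
At the end, for the whole second after the job is handed in: tins upright and at rest in the tray; tray centre within 30 mm of the mat's along both mat axes, long sides within 0.2 rad; poise within 6 mm of home. On the way: all tins on the platform, then beam level within 0.02 rad for 1 s, fingers touching nothing; then all tins in the tray (x of tin_a in the frame of tray between -0.06 and 0.06 m and y of tin_a in the frame of tray between -0.11 and 0.11 m and z of each of tin_a, tin_b, tin_c, tin_d in the frame of tray below 0.015 m and angle between each of tin_a, tin_b, tin_c, tin_d's own z axis and vertical below 0.15 rad and linear speed of each of tin_a, tin_b, tin_c, tin_d, tray below 0.02 m/s and x of tin_b in the frame of tray between -0.06 and 0.06 m and y of tin_b in the frame of tray between -0.11 and 0.11 m and x of tin_c in the frame of tray between -0.06 and 0.06 m and y of tin_c in the frame of tray between -0.11 and 0.11 m and x of tin_d in the frame of tray between -0.06 and 0.06 m and y of tin_d in the frame of tray between -0.11 and 0.11 m and x of tray in the frame of mat between -0.03 and 0.03 m and y of tray in the frame of mat between -0.03 and 0.03 m and angle between the y axis of tray and the y axis of mat, either way round below 0.2 rad and height (world z) of tray below 0.01 m and value of joint poise below 0.006 m).
It fails at once if the tray is lifted off the table (30 mm) (height (world z) of tray above 0.03 m).
It fails at once if a bystander is moved more than 40 mm (distance of any of cup, green_jar, spice_bottle, grater, rolling_pin, mortar from where it was at the start of the episode above 0.04 m).
It fails at once if a bystander is tipped over (angle between any of cup, green_jar, spice_bottle, grater, mortar's own z axis and vertical above 0.6 rad).
Of tin_a, tin_b, tin_c, tin_d only 2 to 3 are there at a start; the rules pass over those that are not, and their reading is None.
At some moment in a run one of tray may be knocked a few centimetres aside while the robot is not near it.
It also fails if it takes over 210 s, if anything falls off the work surface, if the arm or the gripper's body presses on something with over 40 N, if the wrist force passes 120 N, or if a joint passes its speed limit or range.

ROBOT

A 6-joint arm with a two-finger parallel gripper is mounted at the origin on the work surface. World frame = base frame: x ahead of the robot, y to its left, z up, the work surface at z = 0. Lengths are in mm, angles in rad, forces in N, time in s.
With the tool pointing down it reaches from about 350 to 950 mm from the base axis. Payload 17.4 kg.
Tool frame: the origin (TCP) lies at the very end of the fingers, on their centre line; the grasp point (between the pads) lies 19 mm behind it; z points along the fingers, y is the line along which they close (so a half turn about z gives the same grasp; the last joint's range is limited). The gripper opens to 93 mm and grips with 3 to 60 N. Pads are 15 mm wide; open, the fingers measure 128 mm over their backs; the gripper's body (75 mm by 188 mm) begins 65 mm behind the grasp point.
Start: joints at [-1.382, 0.116, 1.442, -0, 1.584, -0.038], TCP at [151.771, -657.722, 218.646] pointing down, gripper open.
Joint ranges: [-2.83, 2.83], [-0.83, 2.19], [0.07, 2.5], [-1.14, 4.28], [0.01, 3], [-2.97, 2.97]. Speed limits (rad/s): [1.89, 1.89, 2.22, 3.14, 3.14, 3.14].

INTERFACE

Orientations are given as a rotation vector (axis times angle).
In Python, from rig import env gives the robot as it stands.
- The arm moves only by the tool send_rows, never from a script. Its argument "deltas" is a list of rows, each an object with "offset": the shift along the tool's x, y, z in mm, a list of three; "dr": the turn, a rotation vector about the tool's x, y, z in rad, a list of three; "claw": the opening, from 0 (shut) to 1 (fully open). In form: [{"offset": [x, y, z], "dr": [ax, ay, az], "claw": claw}, ...]. A call has 1 to 20 rows; each row is the pose to reach, as a shift and turn from the pose commanded when the call began, along the tool's axes at that moment; what a row does not reach only later rows make up. A row lasts 1/12 s, in which the tool goes at most 41.7 mm and 7.16 degrees, less where a joint would pass 70% of its speed; a pose out of reach is approached as far as the arm can. A call with a gripper value outside its range is refused whole. The fingers move at their own pace and stop on an object; "squeeze" is the grip in N (left out, the last holds). Time passes only in rows, so rows that repeat a pose let the fingers close. It gives the time, the measured TCP pose, the force, the opening and the grip force at its end, in the units of the state.
- env.state(): the state, without advancing time (a new reading comes with each control period).
- env.snapshot(name): name is "scene" or "top"; returns (picture, depth): 420x560x3 uint8, blue, green, red; 420x560 float32, mm along the optical axis (not along the pixel's ray), 0 where there is no reading.
- env.camera_info(name): a dict with "intrinsics" (3x3 intrinsics, pixels), "k1" (the pictures are not rectified: a ray, as slopes to the right and down, at radius r is drawn at 1 + k1 r^2 times it, then the intrinsics apply), "eye" and "attitude" of the camera in the world. Camera axes: x right, y up, looking along -z (the intrinsics and any distortion apply to the point x, -y, -z); pixel columns grow to the right and rows downward; lengths in mm; the calibration is good to about 2 mm. A picture is of the moment at which its call begins. camera_info takes no time and is no camera call.
- env.finish_job(): hands the job in; it is judged then, once.
Trained networks look in the newest picture that a camera, given by its name, has taken for a name from the list of things; names that differ only in an ending like _2 or _b are one class to them, and where a whole thing is asked for, a point or a joint stands for the part that bears it (a point fixed in the world has none). Each returns a list of dicts, best first, with "score" (0 to 1); they miss things now and then, are a little off and sometimes report something else, mostly with a low value. They report only what shows in the picture. A call takes as long as a camera call.
- env.cut_out(camera, name): "region" (420x560 bool, what is visible of it) and "uv" ([column, row] in pixels, amid what is visible of it).
The state is a dict: "time": time; "qpos": joint angles; "joint_vel": joint speeds; "effort": joint torques, N m; "tool_pos": TCP position; "tcp_rot": TCP orientation; "ft_force": force on the tool from outside, world axes, zero at the start; "torque": the same for the moment, N m; "opening": finger opening in mm; "grip_force": force on a finger pad.
Only numpy, scipy, OpenCV 4.12 (cv2) and the standard library are available. Lean on these libraries where they do the work, as an engineer would, in place of code of your own. Each camera call takes 0.05 s, during which the arm holds its last target. There are 200 camera calls.

## Working session

There is one attempt and no reset: what is moved stays moved. The work goes in short steps, Python scripts to look and compute and a tool call to move; the robot and the scene stay as the last step left them, time stands still between calls to the robot, and variables do not carry over. Pictures are saved under pics/ and viewed, at most 14 in all, crops included, and the job is handed in when it is done.

Besides the shell and the picture viewer there is one more tool, called after "Emit:" as a command line: name --argument value ..., lists and objects as JSON in quotes. send_rows: Moves the arm, as the interface text tells. Its arguments: {"type":"object","properties":{"deltas":{"type":"array"},"squeeze":{"type":"number"}},"required":["deltas"]}

```bash
ls; mkdir -p pics
python3 - <<'E'
from rig import env
import cv2,numpy as np
for n in("scene","top"):
    p,d=env.snapshot(n); cv2.imwrite(f"pics/{n}0.png",p); print(n,env.camera_info(n),(d>0).mean())
print(env.state())
E
```

```text
pics
scene {'intrinsics': array([[434.44579455,   0.        , 277.47300002],
       [  0.        , 434.44579455, 209.22949475],
       [  0.        ,   0.        ,   1.        ]]), 'k1': -0.09660513807413779, 'eye': array([1226.00994154,  294.04558102, 1410.77965235]), 'attitude': array([0.35025417, 0.55076057, 1.93991176])} 0.9961054421768708
top {'intrinsics': array([[492.32933574,   0.        , 292.05520927],
       [  0.        , 492.32933574, 209.67878231],
       [  0.        ,   0.        ,   1.        ]]), 'k1': -0.0825962933840183, 'eye': array([ 222.1689835 ,   -6.79404969, 1605.92528843]), 'attitude': array([ 0.16620824, -0.18096712, -1.70076174])} 0.9963095238095238
{'time': 0.1, 'qpos': array([-1.38183664e+00,  1.16420187e-01,  1.44219864e+00,  3.50545839e-05,
        1.58397996e+00, -3.78235696e-02]), 'joint_vel': array([-6.20164997e-04, -5.77581595e-04, -2.30654921e-03,  6.00924148e-05,
       -2.45237221e-04, -1.45783545e-04]), 'effort': array([ 4.19327582e-03, -7.22895026e+01, -6.23865294e+01,  7.82161276e-02,
        2.27329280e-02, -7.02107513e-05]), 'tool_pos': array([ 151.72238504, -657.54361937,  217.99091158]), 'tcp_rot': array([-3.12041799e+00, -3.55354296e-01,  6.43939413e-05]), 'ft_force': array([ 0.28787933,  0.0075216 , -0.19809453]), 'torque': array([-0.01185376, -0.02193789,  0.00887012]), 'grip_force': 0.0, 'opening': 93.0560689997969}
```

View pics/scene0.png

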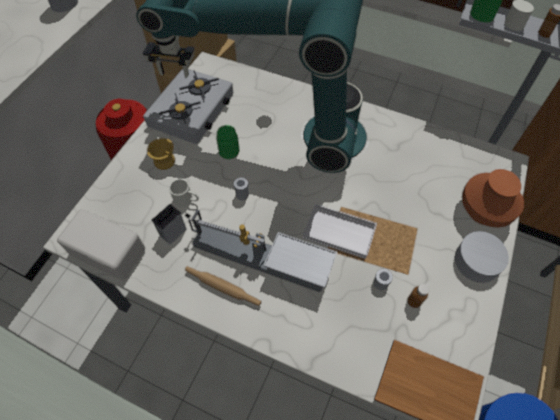

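View pics/top0.png

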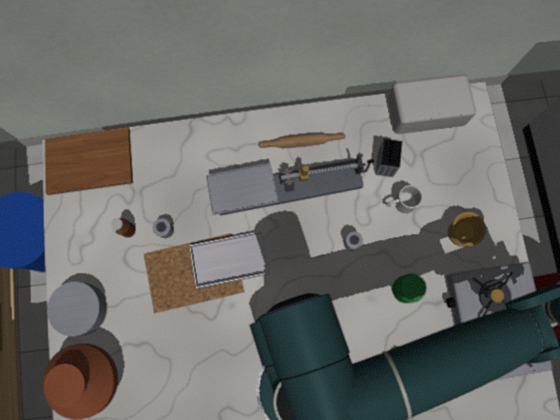

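```bash
cat > h.py <<'E'
from rig import env
import cv2,numpy as np
from scipy.spatial.transform import Rotation as R
F=np.diag([1.,-1,-1])
def cam(n):
    c=env.camera_info(n); return c["intrinsics"],np.array([c["k1"],0,0,0,0.]),np.array(c["eye"]),R.from_rotvec(c["attitude"]).as_matrix()
def rays(n,uv):
    # r = world ray per unit optical depth
    K,D,e,A=cam(n); s=cv2.undistortPoints(np.asarray(uv,float).reshape(-1,1,2),K,D).reshape(-1,2)
    # undistortPoints inverts s*(1+k1 r^2)
    return e,np.c_[s,np.ones(len(s))]@F@A.T
def at_z(n,uv,z):
    e,r=rays(n,uv); return e+r*((z-e[2])/r[:,2:])
def proj(n,P):
    K,D,e,A=cam(n); q=(np.asarray(P,float).reshape(-1,3)-e)@A@F
    return cv2.projectPoints(q,np.zeros(3),np.zeros(3),K,D)[0].reshape(-1,2)
def cloud(n,d,mask=None):
    m=(d>0) if mask is None else (mask&(d>0)); v,u=np.nonzero(m); e,r=rays(n,np.c_[u,v]); return e+r*d[v,u][:,None]
E
python3 - <<'E'
from h import *
np.set_printoptions(precision=1,suppress=True)
for n in("scene","top"):
    p,d=env.snapshot(n); np.savez(f"{n}0.npz",p=p,d=d)
    for k in"tin_a tray mat scale poise_grip pan_top cup green_jar spice_bottle grater rolling_pin mortar".split():
        for o in env.cut_out(n,k)[:5]:
            c=cloud(n,d,o["region"])
            if len(c): print(n,k,round(o["score"],2),np.round(o["uv"]),len(c),"med",np.median(c,0),"lo",np.percentile(c,3,0),"hi",np.percentile(c,97,0))
E
```

```text
scene tin_a 0.69 [385. 277.] 305 med [576.2 378.2  59.7] lo [543.1 354.1   9.4] hi [591.4 403.4  67.4]
scene tin_a 0.51 [239. 189.] 281 med [ 449.3 -215.9   70.8] lo [ 417.6 -246.8    2.8] hi [ 463.4 -197.1   86.1]
scene tray 0.83 [337. 230.] 2445 med [431.5 178.    6.1] lo [365.1  63.7  -0.9] hi [508.6 290.6  31.6]
scene poise_grip 0.5 [244. 237.] 153 med [661.8 -90.  148.1] lo [ 640.5 -107.7   93.5] hi [671.3 -78.3 197.4]
scene pan_top 0.97 [302. 260.] 2439 med [642.1 106.4 104.7] lo [576.3   4.3  38.9] hi [705.7 204.6 111.7]
scene cup 0.91 [182. 195.] 545 med [ 548.6 -419.2   50. ] lo [ 514.2 -458.5    4.1] hi [ 586.6 -365.5   87.6]
scene green_jar 0.83 [228. 140.] 676 med [ 287.6 -359.4   95.7] lo [ 236.6 -406.    10.5] hi [ 309.7 -329.2  126. ]
scene spice_bottle 0.74 [170. 226.] 900 med [ 703.5 -362.8  103.2] lo [ 654.2 -414.5    1.2] hi [ 739.6 -344.3  149.4]
scene spice_bottle 0.73 [418. 294.] 394 med [593.5 503.2  81. ] lo [559.2 480.5   4.7] hi [605.9 531.2 119.8]
scene grater 0.65 [169. 227.] 899 med [ 703.3 -362.8  103.2] lo [ 652.6 -415.5    1.2] hi [ 739.6 -344.3  149.4
[... 1229 characters left out ...]
  6.1  97.9] hi [703.7 204.5 112.4]
top green_jar 0.62 [409. 289.] 796 med [ 261.3 -357.9  117.8] lo [ 224.2 -402.4   16.7] hi [ 299.1 -328.   126. ]
top spice_bottle 0.66 [122. 231.] 353 med [573.  495.   81.5] lo [555.1 480.1   8.3] hi [600.4 520.  120.8]
top grater 0.69 [308. 172.] 469 med [ 652.8 -105.9  138. ] lo [ 636.5 -261.4  114. ] hi [664.4 -26.7 194.7]
top grater 0.64 [388. 157.] 750 med [ 674.8 -372.1  118.3] lo [ 642.8 -408.5   23.2] hi [ 727.9 -343.1  150.7]
top rolling_pin 0.75 [302. 140.] 796 med [ 801.  -112.6   36.9] lo [ 785.1 -234.3   18.9] hi [821.6  21.   48.4]
top mortar 0.57 [465. 230.] 983 med [ 419.1 -594.1   57.6] lo [ 371.8 -633.2   13.6] hi [ 464.6 -543.9   89.5]
```

```bash
cat > m.py <<'E'
from h import *
np.set_printoptions(precision=1,suppress=True)
C={n:(lambda z:cloud(n,z["d"]))(np.load(f"{n}0.npz")) for n in("scene","top")}
def sl(c,x,y,r,z0,z1):
    return c[(np.hypot(c[:,0]-x,c[:,1]-y)<r)&(c[:,2]>z0)&(c[:,2]<z1)]
for n,c in C.items():
    for x,y in((565,380),(434,-220)):
        t=sl(c,x,y,70,-20,15); q=sl(c,x,y,60,40,100); top=q[q[:,2]>np.percentile(q[:,2],80)-6]
        (cx,cy),r=cv2.minEnclosingCircle(top[:,:2].astype(np.float32))
        print(n,"table",np.median(t[:,2]),"topz",np.median(top[:,2]),"mean",top[:,:2].mean(0),"circ",cx,cy,r,len(top))
    q=c[(c[:,0]>570)&(c[:,0]<715)&(c[:,1]>-5)&(c[:,1]<215)&(c[:,2]>92)&(c[:,2]<118)]
    print(n,"pan",cv2.minAreaRect(q[:,:2].astype(np.float32)),np.median(q[:,2]))
    q=c[(c[:,0]>350)&(c[:,0]<520)&(c[:,1]>45)&(c[:,1]<310)&(c[:,2]>20)&(c[:,2]<45)]
    print(n,"trayrim",cv2.minAreaRect(q[:,:2].astype(np.float32)))
    q=c[(c[:,0]>620)&(c[:,0]<680)&(c[:,1]>-240)&(c[:,1]<-20)&(c[:,2]>178)]
    print(n,"pin",q.mean(0),np.median(q,0),q.max(0),len(q))
print(at_z("scene",[[265,120]],0))
z=np.load("top0.npz");p=z["p"]; hsv=cv2.cvtColor(p,cv2.COLOR_BGR2HSV)
m=cv2.inRange(hsv,(5,60,60),(25,255,255)); m[:230]=0;m[320:]=0;m[:,:130]=0;m[:,280:]=0
v,u=np.nonzero(cv2.morphologyEx(m,cv2.MORPH_OPEN,np.ones((3,3)))); q=at_z("top",np.c_[u,v],1)
print("mat",cv2.minAreaRect(q[:,:2].astype(np.float32)),len(q))
for n in C:
    p=np.load(n+"0.npz")["p"]
    u,v,s=((150,130,190) if n=="scene" else (190,120,190)); w=p[v:v+150,u:u+s]
    cv2.imwrite(f"pics/{n}c.png",cv2.resize(w,None,fx=4,fy=4,interpolation=cv2.INTER_CUBIC))
E
python3 m.py
```

```text
scene table 1.722953743408084 topz 62.798413802865525 mean [564.7 379.9] circ 564.2213745117188 379.4668884277344 29.424604415893555 199
scene table 1.3321340294644415 topz 82.02266803998714 mean [ 438.8 -221.2] circ 437.15802001953125 -222.1314239501953 28.571727752685547 130
scene pan ((641.9197387695312, 105.77330017089844), (134.3874969482422, 211.25775146484375), 3.5522890090942383) 104.77573990460792
scene trayrim ((437.0167541503906, 179.15774536132812), (148.24880981445312, 243.89410400390625), 1.8596903085708618)
scene pin [656.3 -95.5 191.5] [656.6 -95.2 192.7] [664.6 -86.1 200.2] 39
top table 1.061888798757309 topz 61.9013083138384 mean [562.7 379.7] circ 562.9055786132812 381.1297912597656 29.414888381958008 200
top table 1.082267362154198 topz 81.76877634178925 mean [ 434.9 -221.3] circ 435.6024475097656 -220.19183349609375 27.47810173034668 182
top pan ((641.5247802734375, 104.63557434082031), (133.4017333984375, 210.84413146972656), 3.2011821269989014) 105.03341006358323
top trayrim ((434.9947204589844, 178.04010009765625), (141.671630859375, 241.81924438476562), 3.193674087524414)
top pin [651.3 -98.3 193.6] [651.5 -98.5 194.2] [661.9 -88.1 201.6] 40
[[  42.8 -310.7    0. ]]
mat ((411.19512939453125, 303.7415466308594), (198.53329467773438, 297.9446105957031), 5.565098285675049) 3344
```

View pics/topc.png

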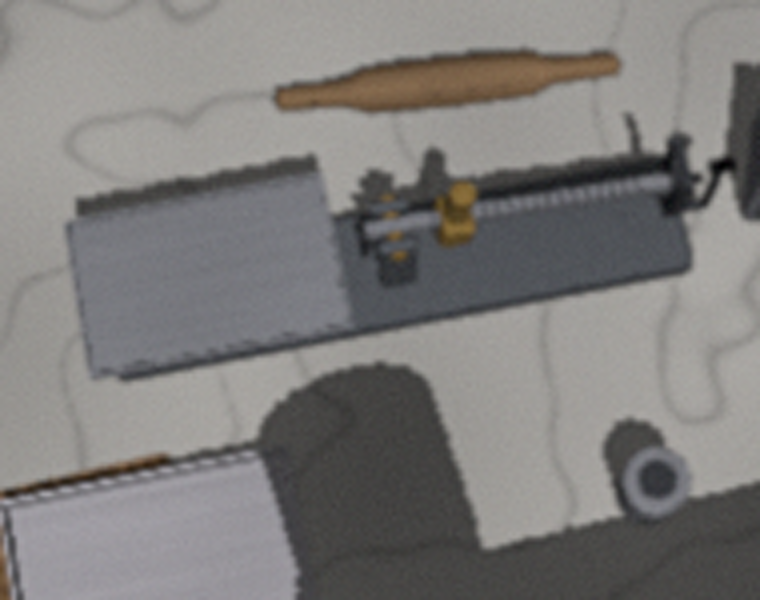

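```bash
cat >> h.py <<'E'
np.set_printoptions(precision=2,suppress=True)
def go(*targets,yaw=3.4):
    s=env.state(); p=np.array(s["tool_pos"]); r=R.from_rotvec(s["tcp_rot"])
    a=np.radians(yaw); y=np.array([np.cos(a),np.sin(a),0]); z=np.array([0,0,-1.]); G=R.from_matrix(np.c_[np.cross(y,z),y,z])
    print("pos",p,"op",s["opening"],"grip",s["grip_force"],"t",s["time"],"F",s["ft_force"])
    for t in targets: print(t,"offset",r.inv().apply(np.array(t)-p),"dr",(r.inv()*G).as_rotvec())
E
python3 - <<'E'
from h import *
go((435.5,-221,180),(435.5,-221,45))
E
```

```text
pos [ 151.75 -657.74  218.64] op 92.87079169559246 grip 0.0 t 1.4 F [ 0.45  0.06 -0.2 ]
(435.5, -221, 180) offset [ 374.67 -361.77   38.65] dr [ 0.  -0.  -1.4]
(435.5, -221, 45) offset [ 374.66 -361.77  173.65] dr [ 0.  -0.  -1.4]
```

Emit:
send_rows --deltas '[{"offset": [374.7, -361.8, 10], "dr": [0, 0, -1.4], "claw": 1}, {"offset": [374.7, -361.8, 10], "dr": [0, 0, -1.4], "claw": 1}, {"offset": [374.7, -361.8, 10], "dr": [0, 0, -1.4], "claw": 1}, {"offset": [374.7, -361.8, 10], "dr": [0, 0, -1.4], "claw": 1}, {"offset": [374.7, -361.8, 10], "dr": [0, 0, -1.4], "claw": 1}, {"offset": [374.7, -361.8, 10], "dr": [0, 0, -1.4], "claw": 1}, {"offset": [374.7, -361.8, 10], "dr": [0, 0, -1.4], "claw": 1}, {"offset": [374.7, -361.8, 10], "dr": [0, 0, -1.4], "claw": 1}, {"offset": [374.7, -361.8, 10], "dr": [0, 0, -1.4], "claw": 1}, {"offset": [374.7, -361.8, 10], "dr": [0, 0, -1.4], "claw": 1}, {"offset": [374.7, -361.8, 10], "dr": [0, 0, -1.4], "claw": 1}, {"offset": [374.7, -361.8, 10], "dr": [0, 0, -1.4], "claw": 1}, {"offset": [374.7, -361.8, 10], "dr": [0, 0, -1.4], "claw": 1}, {"offset": [374.7, -361.8, 10], "dr": [0, 0, -1.4], "claw": 1}, {"offset": [374.7, -361.8, 20], "dr": [0, 0, -1.4], "claw": 1}, {"offset": [374.7, -361.8, 60], "dr": [0, 0, -1.4], "claw": 1}]'

```text
time: 2.73
tool_pos: [437.3, -222.3, 163.0]
tcp_rot: [2.152, 2.277, 0.003]
ft_force: [1.5, -0.6, 0.6]
opening: 93.0
grip_force: 0.0
```

Run:
```python
from h import *
go((435.5,-221,45))
print(env.state()["qpos"])
for n in("scene","top"):
    p,d=env.snapshot(n); np.savez(f"{n}1.npz",p=p,d=d); cv2.imwrite(f"pics/{n}1.png",p)
    for o in env.cut_out(n,"tin_a")[:5]:
        c=cloud(n,d,o["region"]); print(n,o["score"],o["uv"],np.median(c,0))
    # beam
    if n=="top":
        c=cloud(n,d); a=np.radians(3.4); l=(c-[650.6,-44.5,0])@np.array([[np.cos(a),-np.sin(a),0],[np.sin(a),np.cos(a),0],[0,0,1]]).T.T if 0 else None
a=cv2.resize(np.load("scene1.npz")["p"],(800,600)); cv2.imwrite("pics/s1.png",a)
```

```text
pos [ 437.3  -222.34  163.02] op 93.01151123242194 grip 0.0 t 2.7333 F [ 1.53 -0.6   0.55]
(435.5, -221, 45) offset [  2.01  -2.53 118.  ] dr [ 0.01  0.   -0.  ]
[-0.52 -0.28  1.9  -0.    1.51 -0.58]
scene 0.88 [383.5, 279.5] [573.56 378.23  59.88]
scene 0.74 [240.1, 188.4] [ 448.9  -215.6    74.86]
top 0.54 [161.9, 225.9] [559.63 375.29  59.34]
```

View pics/s1.png

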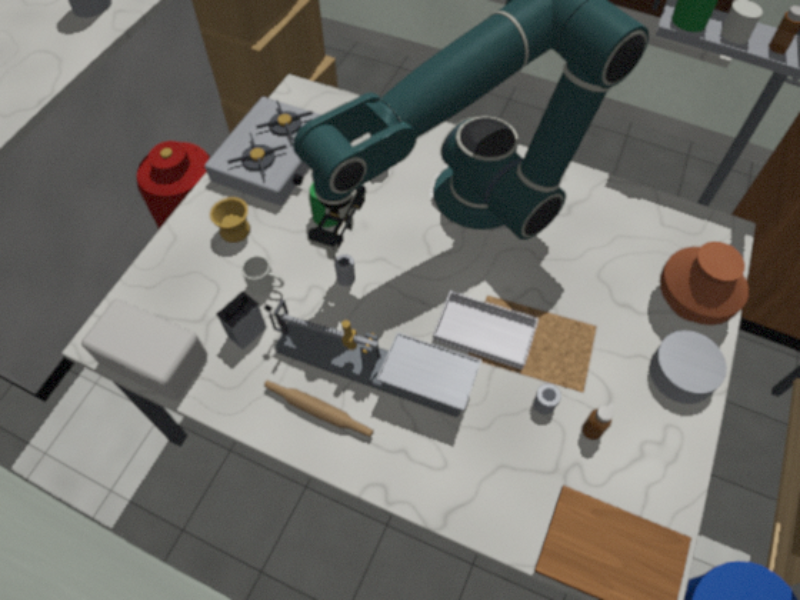

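Emit:
send_rows --deltas '[{"offset": [0, 0, 40], "dr": [0, 0, 0], "claw": 1}, {"offset": [0, 0, 80], "dr": [0, 0, 0], "claw": 1}, {"offset": [0, 0, 113], "dr": [0, 0, 0], "claw": 1}, {"offset": [0, 0, 113], "dr": [0, 0, 0], "claw": 1}, {"offset": [0, 0, 113], "dr": [0, 0, 0], "claw": 0.3}, {"offset": [0, 0, 113], "dr": [0, 0, 0], "claw": 0.3}, {"offset": [0, 0, 113], "dr": [0, 0, 0], "claw": 0.3}, {"offset": [0, 0, 113], "dr": [0, 0, 0], "claw": 0.3}, {"offset": [0, 0, 113], "dr": [0, 0, 0], "claw": 0.3}, {"offset": [0, 0, 113], "dr": [0, 0, 0], "claw": 0.3}]' --squeeze 20

```text
time: 3.77
tool_pos: [435.9, -221.1, 46.6]
tcp_rot: [2.157, 2.282, 0.0]
ft_force: [0.5, 0.2, 0.1]
opening: 57.7
grip_force: 0.0
```

Emit:
send_rows --deltas '[{"offset": [0, 0, 0], "dr": [0, 0, 0], "claw": 0.3}, {"offset": [0, 0, 0], "dr": [0, 0, 0], "claw": 0.3}, {"offset": [0, 0, 0], "dr": [0, 0, 0], "claw": 0.3}, {"offset": [0, 0, 0], "dr": [0, 0, 0], "claw": 0.3}]'

```text
time: 4.1
tool_pos: [435.7, -221.0, 46.2]
tcp_rot: [2.158, 2.282, 0.0]
ft_force: [-1.9, -0.0, 6.2]
opening: 51.8
grip_force: 20.0
```

Run:
```python
from h import *
from math import *
a=radians(3.4)
def pan(lx,ly,z): return (641.6+lx*cos(a)-ly*sin(a),105.2+lx*sin(a)+ly*cos(a),z)
go((435.9,-221,200),pan(0,-50,200),pan(0,-50,153))
```

```text
pos [ 435.72 -221.04   46.19] op 51.8283471331632 grip 20.001294314861298 t 4.1 F [-1.85 -0.04  6.2 ]
(435.9, -221, 200) offset [  -0.01    0.25 -153.81] dr [ 0.  0. -0.]
(644.5653186787981, 55.28800860381174, 200) offset [ 264.15  224.06 -153.8 ] dr [ 0.  0. -0.]
(644.5653186787981, 55.28800860381174, 153) offset [ 264.17  224.04 -106.8 ] dr [ 0.  0. -0.]
```

Emit:
send_rows --deltas '[{"offset": [0, 0, -40], "dr": [0, 0, 0], "claw": 0.3}, {"offset": [0, 0, -80], "dr": [0, 0, 0], "claw": 0.3}, {"offset": [0, 0, -120], "dr": [0, 0, 0], "claw": 0.3}, {"offset": [30, 20, -153], "dr": [0, 0, 0], "claw": 0.3}, {"offset": [60, 50, -153], "dr": [0, 0, 0], "claw": 0.3}, {"offset": [90, 75, -153], "dr": [0, 0, 0], "claw": 0.3}, {"offset": [120, 100, -153], "dr": [0, 0, 0], "claw": 0.3}, {"offset": [150, 125, -153], "dr": [0, 0, 0], "claw": 0.3}, {"offset": [180, 150, -153], "dr": [0, 0, 0], "claw": 0.3}, {"offset": [210, 180, -153], "dr": [0, 0, 0], "claw": 0.3}, {"offset": [240, 205, -153], "dr": [0, 0, 0], "claw": 0.3}, {"offset": [264, 224, -153], "dr": [0, 0, 0], "claw": 0.3}, {"offset": [264, 224, -153], "dr": [0, 0, 0], "claw": 0.3}, {"offset": [264, 224, -130], "dr": [0, 0, 0], "claw": 0.3}, {"offset": [264, 224, -115], "dr": [0, 0, 0], "claw": 0.3}, {"offset": [264, 224, -107], "dr": [0, 0, 0], "claw": 0.3}, {"offset": [264, 224, -107], "dr": [0, 0, 0], "claw": 0.3}]'

```text
time: 5.52
tool_pos: [643.3, 54.8, 150.1]
tcp_rot: [-2.157, -2.28, 0.004]
ft_force: [-0.6, 0.1, -2.5]
opening: 51.8
grip_force: 20.0
```

Emit:
send_rows --deltas '[{"offset": [0, 0, 2], "dr": [0, 0, 0], "claw": 0.3}, {"offset": [0, 0, 4], "dr": [0, 0, 0], "claw": 0.3}, {"offset": [0, 0, 4], "dr": [0, 0, 0], "claw": 0.3}, {"offset": [0, 0, 4], "dr": [0, 0, 0], "claw": 0.3}, {"offset": [0, 0, 4], "dr": [0, 0, 0], "claw": 0.3}]'

```text
time: 5.93
tool_pos: [644.6, 55.1, 149.3]
tcp_rot: [2.158, 2.282, 0.001]
ft_force: [-0.5, -0.3, -2.1]
opening: 51.6
grip_force: 20.0
```

Emit:
send_rows --deltas '[{"offset": [0, 0, 2], "dr": [0, 0, 0], "claw": 0.3}, {"offset": [0, 0, 4], "dr": [0, 0, 0], "claw": 0.3}, {"offset": [0, 0, 6], "dr": [0, 0, 0], "claw": 0.3}, {"offset": [0, 0, 7], "dr": [0, 0, 0], "claw": 0.3}, {"offset": [0, 0, 7], "dr": [0, 0, 0], "claw": 0.3}]'

```text
time: 6.35
tool_pos: [644.7, 55.2, 142.3]
tcp_rot: [2.158, 2.282, 0.001]
ft_force: [0.1, -2.0, 5.7]
opening: 51.7
grip_force: 20.0
```

Emit:
send_rows --deltas '[{"offset": [0, 0, 0], "dr": [0, 0, 0], "claw": 0.85}, {"offset": [0, 0, 0], "dr": [0, 0, 0], "claw": 0.85}, {"offset": [0, 0, 0], "dr": [0, 0, 0], "claw": 0.85}, {"offset": [0, 0, 0], "dr": [0, 0, 0], "claw": 0.85}, {"offset": [0, 0, -30], "dr": [0, 0, 0], "claw": 1}, {"offset": [0, 0, -70], "dr": [0, 0, 0], "claw": 1}, {"offset": [0, 0, -70], "dr": [0, 0, 0], "claw": 1}, {"offset": [0, 0, -70], "dr": [0, 0, 0], "claw": 1}]'

```text
time: 7.02
tool_pos: [645.3, 55.2, 214.3]
tcp_rot: [2.156, 2.281, 0.005]
ft_force: [-0.4, -0.1, -0.0]
opening: 92.7
grip_force: 0.0
```

Run:
```python
from h import *
go((563.5,380,212),(563.5,380,29))
```

```text
pos [645.25  55.24 214.3 ] op 92.69367080780648 grip 0.0 t 7.0167 F [-0.38 -0.1  -0.01]
(563.5, 380, 212) offset [328.83 -63.44   2.02] dr [ 0.  0. -0.]
(563.5, 380, 29) offset [328.83 -64.2  185.02] dr [ 0.  0. -0.]
```

Emit:
send_rows --deltas '[{"offset": [329, -63, 0], "dr": [0, 0, 0], "claw": 1}, {"offset": [329, -63, 0], "dr": [0, 0, 0], "claw": 1}, {"offset": [329, -63, 0], "dr": [0, 0, 0], "claw": 1}, {"offset": [329, -63, 0], "dr": [0, 0, 0], "claw": 1}, {"offset": [329, -63, 0], "dr": [0, 0, 0], "claw": 1}, {"offset": [329, -63, 0], "dr": [0, 0, 0], "claw": 1}, {"offset": [329, -63, 0], "dr": [0, 0, 0], "claw": 1}, {"offset": [329, -63, 0], "dr": [0, 0, 0], "claw": 1}, {"offset": [329, -63, 0], "dr": [0, 0, 0], "claw": 1}, {"offset": [329, -63, 0], "dr": [0, 0, 0], "claw": 1}, {"offset": [329, -63, 40], "dr": [0, 0, 0], "claw": 1}, {"offset": [329, -63, 80], "dr": [0, 0, 0], "claw": 1}, {"offset": [329, -63, 120], "dr": [0, 0, 0], "claw": 1}, {"offset": [329, -63, 120], "dr": [0, 0, 0], "claw": 1}]'

```text
time: 8.18
tool_pos: [560.4, 376.8, 82.5]
tcp_rot: [-2.158, -2.28, 0.018]
ft_force: [-0.5, -0.7, -2.5]
opening: 93.5
grip_force: 0.0
```

Run:
```python
from h import *
go((563.5,380,29))
```

```text
pos [560.38 376.77  82.47] op 93.54575947282969 grip 0.0 t 8.1833 F [-0.51 -0.72 -2.47]
(563.5, 380, 29) offset [ 3.37  3.83 53.41] dr [-0.01  0.01 -0.  ]
```

Emit:
send_rows --deltas '[{"offset": [0, 0, 0], "dr": [0, 0, 0], "claw": 1}, {"offset": [0, 0, 0], "dr": [0, 0, 0], "claw": 1}, {"offset": [0, 0, 0], "dr": [0, 0, 0], "claw": 1}, {"offset": [0, 0, 0], "dr": [0, 0, 0], "claw": 1}]'

```text
time: 8.52
tool_pos: [564.1, 380.5, 94.6]
tcp_rot: [2.158, 2.282, 0.005]
ft_force: [0.6, 0.2, 0.2]
opening: 92.9
grip_force: 0.0
```

Run:
```python
from h import *
go((563.5,380,29))
```

```text
pos [564.12 380.49  94.56] op 92.90979949068134 grip 0.0 t 8.5167 F [0.56 0.18 0.23]
(563.5, 380, 29) offset [-0.56 -0.86 65.55] dr [ 0. -0. -0.]
```

Emit:
send_rows --deltas '[{"offset": [0, 0, 20], "dr": [0, 0, 0], "claw": 1}, {"offset": [0, 0, 40], "dr": [0, 0, 0], "claw": 1}, {"offset": [0, 0, 55], "dr": [0, 0, 0], "claw": 1}, {"offset": [0, 0, 64], "dr": [0, 0, 0], "claw": 1}, {"offset": [0, 0, 64], "dr": [0, 0, 0], "claw": 0.4}, {"offset": [0, 0, 64], "dr": [0, 0, 0], "claw": 0.4}, {"offset": [0, 0, 64], "dr": [0, 0, 0], "claw": 0.4}, {"offset": [0, 0, 64], "dr": [0, 0, 0], "claw": 0.4}, {"offset": [0, 0, 64], "dr": [0, 0, 0], "claw": 0.4}, {"offset": [0, 0, 64], "dr": [0, 0, 0], "claw": 0.4}, {"offset": [0, 0, 64], "dr": [0, 0, 0], "claw": 0.4}, {"offset": [0, 0, 64], "dr": [0, 0, 0], "claw": 0.4}, {"offset": [0, 0, 64], "dr": [0, 0, 0], "claw": 0.4}]'

```text
time: 9.6
tool_pos: [563.3, 380.3, 28.2]
tcp_rot: [2.158, 2.283, 0.001]
ft_force: [-1.4, -0.7, 5.1]
opening: 55.7
grip_force: 20.0
```

Run:
```python
from h import *
from math import *
a=radians(3.4)
def pan(lx,ly,z): return (641.6+lx*cos(a)-ly*sin(a),105.2+lx*sin(a)+ly*cos(a),z)
go(pan(0,45,190),pan(0,45,128))
```

```text
pos [563.29 380.27  28.23] op 55.71600748298495 grip 20.001150369644165 t 9.6 F [-1.38 -0.7   5.08]
(638.9312131890817, 150.12079225656944, 190) offset [-233.96   62.75 -161.82] dr [ 0. -0. -0.]
(638.9312131890817, 150.12079225656944, 128) offset [-233.98   62.71  -99.82] dr [ 0. -0. -0.]
```

Emit:
send_rows --deltas '[{"offset": [0, 0, -40], "dr": [0, 0, 0], "claw": 0.4}, {"offset": [0, 0, -80], "dr": [0, 0, 0], "claw": 0.4}, {"offset": [0, 0, -120], "dr": [0, 0, 0], "claw": 0.4}, {"offset": [-30, 8, -150], "dr": [0, 0, 0], "claw": 0.4}, {"offset": [-60, 16, -150], "dr": [0, 0, 0], "claw": 0.4}, {"offset": [-95, 26, -150], "dr": [0, 0, 0], "claw": 0.4}, {"offset": [-130, 35, -150], "dr": [0, 0, 0], "claw": 0.4}, {"offset": [-165, 44, -150], "dr": [0, 0, 0], "claw": 0.4}, {"offset": [-200, 54, -150], "dr": [0, 0, 0], "claw": 0.4}, {"offset": [-220, 59, -150], "dr": [0, 0, 0], "claw": 0.4}, {"offset": [-234, 62.7, -145], "dr": [0, 0, 0], "claw": 0.4}, {"offset": [-234, 62.7, -135], "dr": [0, 0, 0], "claw": 0.4}, {"offset": [-234, 62.7, -120], "dr": [0, 0, 0], "claw": 0.4}, {"offset": [-234, 62.7, -108], "dr": [0, 0, 0], "claw": 0.4}, {"offset": [-234, 62.7, -101], "dr": [0, 0, 0], "claw": 0.4}, {"offset": [-234, 62.7, -97], "dr": [0, 0, 0], "claw": 0.4}, {"offset": [-234, 62.7, -97], "dr": [0, 0, 0], "claw": 0.4}, {"offset": [-234, 62.7, -97], "dr": [0, 0, 0], "claw": 0.4}, {"offset": [-234, 62.7, -97], "dr": [0, 0, 0], "claw": 0.4}]'

```text
time: 11.18
tool_pos: [638.6, 150.7, 124.3]
tcp_rot: [-2.157, -2.284, 0.0]
ft_force: [-0.6, 0.5, -1.7]
opening: 55.9
grip_force: 20.0
```

Emit:
send_rows --deltas '[{"offset": [0, 0, 1], "dr": [0, 0, 0], "claw": 0.4}, {"offset": [0, 0, 1.5], "dr": [0, 0, 0], "claw": 0.4}, {"offset": [0, 0, 1.5], "dr": [0, 0, 0], "claw": 0.4}, {"offset": [0, 0, 1.5], "dr": [0, 0, 0], "claw": 0.85}, {"offset": [0, 0, 1.5], "dr": [0, 0, 0], "claw": 0.85}, {"offset": [0, 0, 1.5], "dr": [0, 0, 0], "claw": 0.85}, {"offset": [0, 0, 1.5], "dr": [0, 0, 0], "claw": 0.85}, {"offset": [0, 0, 1.5], "dr": [0, 0, 0], "claw": 0.85}, {"offset": [0, 0, -30], "dr": [0, 0, 0], "claw": 1}, {"offset": [0, 0, -65], "dr": [0, 0, 0], "claw": 1}, {"offset": [0, 0, -90], "dr": [0, 0, 0], "claw": 1}, {"offset": [-60, -30, -110], "dr": [0, 0, 0], "claw": 1}, {"offset": [-100, -60, -120], "dr": [0, 0, 0], "claw": 1}, {"offset": [-120, -90, -120], "dr": [0, 0, 0], "claw": 1}, {"offset": [-120, -90, -120], "dr": [0, 0, 0], "claw": 1}, {"offset": [-120, -90, -120], "dr": [0, 0, 0], "claw": 1}]'

```text
time: 12.52
tool_pos: [553.5, 22.1, 246.4]
tcp_rot: [2.16, 2.279, 0.001]
ft_force: [-0.1, 0.7, 0.1]
opening: 93.0
grip_force: 0.0
```

```bash
cat > beam.py <<'E'
from h import *
from math import *
a=radians(3.4); S=np.array([650.5,-44.5,0]); RS=R.from_euler("z",a).as_matrix()
def loc(c): return (c-S)@RS
def beam(i):
    for n in("scene","top"):
        z=np.load(f"{n}{i}.npz"); l=loc(cloud(n,z["d"]))
        b=l[(abs(l[:,0])<25)&(l[:,1]<-15)&(l[:,1]>-225)&(l[:,2]>112)&(l[:,2]<162)]
        # beam centreline: robust fit of z vs y on upper face
        q=b
        for _ in range(6):
            k=np.polyfit(q[:,1],q[:,2],1); r=b[:,2]-np.polyval(k,b[:,1]); q=b[abs(r-np.median(r))<6] if _==0 else b[abs(r)<6]
        pin=l[(abs(l[:,0])<25)&(l[:,1]<-10)&(l[:,1]>-215)&(l[:,2]>172)]
        pin=pin[(pin[:,1]>-200)]
        print(n,i,"slope(up+)",-k[0],"z0",k[1],len(q),"| pin",pin.mean(0) if len(pin) else None,np.median(pin,0) if len(pin) else None,len(pin))
        pt=l[(abs(l[:,0])<40)&(l[:,1]<-225)&(l[:,1]>-275)&(l[:,2]>100)]
def snap(i):
    for n in("scene","top"):
        p,d=env.snapshot(n); np.savez(f"{n}{i}.npz",p=p,d=d); cv2.imwrite(f"pics/{n}{i}.png",p)
E
python3 - <<'E'
from beam import *
go()
snap(2)
for i in(0,1,2): beam(i)
w=np.load("scene2.npz")["p"][170:320,150:350]; cv2.imwrite("pics/s2.png",cv2.resize(w,None,fx=4,fy=4,interpolation=cv2.INTER_CUBIC))
E
```

```text
pos [553.52  22.14 246.4 ] op 93.03749021906073 grip 0.0 t 12.5167 F [-0.11  0.69  0.1 ]
scene 0 slope(up+) -0.10797409227280308 z0 149.14872675062864 228 | pin [  3.18 -51.04 190.12] [  4.43 -50.6  192.01] 43
top 0 slope(up+) -0.10685779468538315 z0 149.75126098554205 256 | pin [ -2.83 -53.4  191.28] [ -3.   -53.73 193.32] 46
scene 1 slope(up+) -0.09629515466030619 z0 147.609488922855 222 | pin [  3.15 -50.87 189.24] [  3.92 -50.73 192.77] 46
top 1 slope(up+) -0.09648883340881212 z0 148.1387102831729 254 | pin [ -2.93 -53.22 191.24] [ -4.83 -53.92 194.  ] 47
scene 2 slope(up+) 0.038114216526797834 z0 150.68466679726222 198 | pin [  3.94 -41.64 195.76] [  4.72 -41.6  199.69] 50
top 2 slope(up+) 0.02607605931155744 z0 153.16023155492445 194 | pin [ -3.48 -45.11 198.  ] [ -4.56 -45.19 202.35] 52
```

View pics/s2.png

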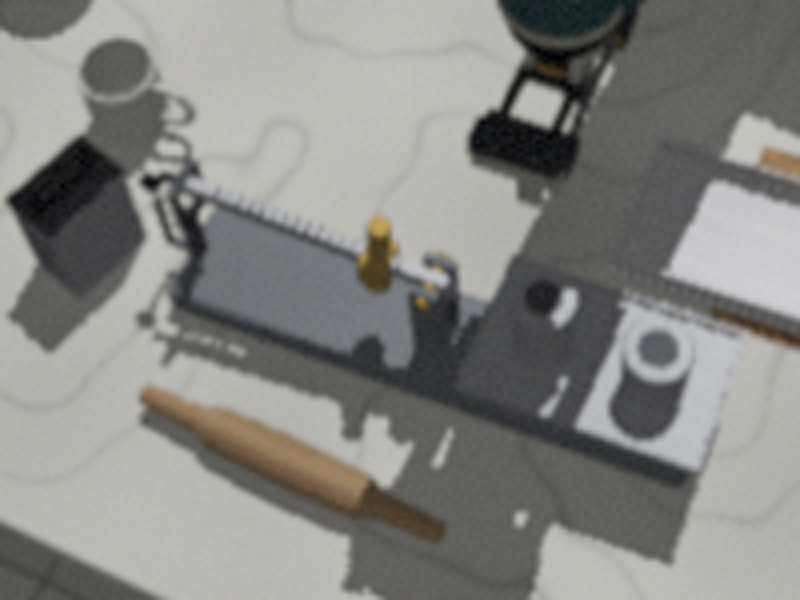

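```bash
sed -i 's/(l\[:,2\]<162)\]/(l[:,2]<175)]/' beam.py
python3 - <<'E'
from beam import *
for i in (1,2): beam(i)
w=lambda y,z: tuple(S+RS@np.array([0.3,y,0])+[0,0,z])
go(w(-43,246),w(-43,172),w(-89,172))
z=np.load("top2.npz"); l=loc(cloud("top",z["d"])); 
q=l[(abs(l[:,0])<60)&(abs(l[:,1])<30)]; print(np.percentile(q[:,2],[90,98,100]))
E
```

```text
scene 1 slope(up+) -0.09506349141978868 z0 147.4673795174063 222 | pin [  3.15 -50.87 189.24] [  3.92 -50.73 192.77] 46
top 1 slope(up+) -0.09260866663781547 z0 147.49960493189545 252 | pin [ -2.93 -53.22 191.24] [ -4.83 -53.92 194.  ] 47
scene 2 slope(up+) 0.08409916473007614 z0 147.42602736037026 228 | pin [  3.94 -41.64 195.76] [  4.72 -41.6  199.69] 50
top 2 slope(up+) 0.08019803689627499 z0 148.7161083377443 258 | pin [ -3.48 -45.11 198.  ] [ -4.56 -45.19 202.35] 52
pos [555.45  24.56 245.31] op 93.0662244656632 grip 0.0 t 12.6167 F [0.45 0.77 0.39]
(np.float64(653.3496460121435), np.float64(-87.40652068864912), np.float64(246.0)) offset [-117.13   91.66   -0.56] dr [ 0. -0. -0.]
(np.float64(653.3496460121435), np.float64(-87.40652068864912), np.float64(172.0)) offset [-117.13   91.55   73.44] dr [ 0. -0. -0.]
(np.float64(656.0777391966377), np.float64(-133.3255527731423), np.float64(172.0)) offset [-163.13   91.77   73.44] dr [ 0. -0. -0.]
[580.74 586.78 590.21]
```

Emit:
send_rows --deltas '[{"offset": [-35, 28, 0], "dr": [0, 0, 0], "claw": 0.5}, {"offset": [-65, 52, 0], "dr": [0, 0, 0], "claw": 0.5}, {"offset": [-90, 72, 0], "dr": [0, 0, 0], "claw": 0.5}, {"offset": [-108, 85, 0], "dr": [0, 0, 0], "claw": 0.5}, {"offset": [-117, 91.6, 0], "dr": [0, 0, 0], "claw": 0.5}, {"offset": [-117, 91.6, 0], "dr": [0, 0, 0], "claw": 0.5}, {"offset": [-117, 91.6, 0], "dr": [0, 0, 0], "claw": 0.5}, {"offset": [-117, 91.6, 30], "dr": [0, 0, 0], "claw": 0.5}, {"offset": [-117, 91.6, 55], "dr": [0, 0, 0], "claw": 0.5}, {"offset": [-117, 91.6, 68], "dr": [0, 0, 0], "claw": 0.5}, {"offset": [-117, 91.6, 73], "dr": [0, 0, 0], "claw": 0.5}, {"offset": [-117, 91.6, 73], "dr": [0, 0, 0], "claw": 0.5}, {"offset": [-117, 91.6, 73], "dr": [0, 0, 0], "claw": 0.5}]'

```text
time: 13.7
tool_pos: [653.9, -86.1, 173.1]
tcp_rot: [2.157, 2.282, 0.001]
ft_force: [0.2, 0.2, 0.8]
opening: 46.6
grip_force: 0.0
```

Emit:
send_rows --deltas '[{"offset": [0, 0, 0], "dr": [0, 0, 0], "claw": 0.05}, {"offset": [0, 0, 0], "dr": [0, 0, 0], "claw": 0.05}, {"offset": [0, 0, 0], "dr": [0, 0, 0], "claw": 0.05}, {"offset": [0, 0, 0], "dr": [0, 0, 0], "claw": 0.05}, {"offset": [0, 0, 0], "dr": [0, 0, 0], "claw": 0.05}, {"offset": [0, 0, 0], "dr": [0, 0, 0], "claw": 0.05}]' --squeeze 5

```text
time: 14.2
tool_pos: [652.8, -86.7, 171.8]
tcp_rot: [-2.158, -2.281, 0.002]
ft_force: [-10.8, -1.2, 2.2]
opening: 21.3
grip_force: 5.0
```

Emit:
send_rows --deltas '[{"offset": [0, -1, 0], "dr": [0, 0, 0], "claw": 0.05}, {"offset": [-3, -2, 0], "dr": [0, 0, 0], "claw": 0.05}, {"offset": [-8, -2, 0], "dr": [0, 0, 0], "claw": 0.05}, {"offset": [-14, -2, 0], "dr": [0, 0, 0], "claw": 0.05}, {"offset": [-20, -2, 0], "dr": [0, 0, 0], "claw": 0.05}, {"offset": [-26, -2, 0], "dr": [0, 0, 0], "claw": 0.05}, {"offset": [-32, -2, 0], "dr": [0, 0, 0], "claw": 0.05}, {"offset": [-37, -2, 0], "dr": [0, 0, 0], "claw": 0.05}, {"offset": [-41, -2, 0], "dr": [0, 0, 0], "claw": 0.05}, {"offset": [-44, -2, 0], "dr": [0, 0, 0], "claw": 0.05}, {"offset": [-46, -2, 0], "dr": [0, 0, 0], "claw": 0.05}, {"offset": [-46, -2, 0], "dr": [0, 0, 0], "claw": 0.05}, {"offset": [-46, -2, 0], "dr": [0, 0, 0], "claw": 0.05}]'

```text
time: 15.28
tool_pos: [654.6, -133.4, 171.7]
tcp_rot: [2.158, 2.282, 0.001]
ft_force: [5.9, -0.8, 1.5]
opening: 20.0
grip_force: 5.0
```

Emit:
send_rows --deltas '[{"offset": [0, 0, 0], "dr": [0, 0, 0], "claw": 0.5}, {"offset": [0, 0, 0], "dr": [0, 0, 0], "claw": 0.5}, {"offset": [0, 0, 0], "dr": [0, 0, 0], "claw": 0.5}, {"offset": [0, 0, 0], "dr": [0, 0, 0], "claw": 0.5}, {"offset": [0, 0, -30], "dr": [0, 0, 0], "claw": 0.5}, {"offset": [0, 30, -50], "dr": [0, 0, 0], "claw": 0.5}, {"offset": [0, -30, -50], "dr": [0, 0, 0], "claw": 0.5}, {"offset": [0, -70, -50], "dr": [0, 0, 0], "claw": 0.5}, {"offset": [0, -110, -50], "dr": [0, 0, 0], "claw": 0.5}, {"offset": [0, -140, -50], "dr": [0, 0, 0], "claw": 0.5}, {"offset": [0, -150, -50], "dr": [0, 0, 0], "claw": 0.5}, {"offset": [0, -150, -50], "dr": [0, 0, 0], "claw": 0.5}]'

```text
time: 16.28
tool_pos: [502.1, -141.2, 222.5]
tcp_rot: [2.159, 2.281, 0.0]
ft_force: [-0.4, -0.1, 0.8]
opening: 46.8
grip_force: 0.0
```

Run:
```python
from beam import *
go()
snap(3);beam(3)
```

```text
pos [ 502.1  -141.19  222.51] op 46.75541613347953 grip 0.0 t 16.2833 F [-0.44 -0.13  0.84]
scene 3 slope(up+) 0.018964990697086806 z0 147.8749496348804 215 | pin [  4.29 -89.03 194.44] [  5.32 -88.25 198.41] 53
top 3 slope(up+) 0.03283117440744239 z0 145.51536641852456 86 | pin [ -6.02 -94.86 197.77] [ -7.33 -94.17 198.54] 5
```

Run:
```python
from beam import *
for i in range(31,34): 
    snap(i);beam(i)
w=lambda y,z: tuple(S+RS@np.array([0.3,y,0])+[0,0,z])
s=env.state()["tool_pos"]; print(loc(s))
```

```text
scene 31 slope(up+) 0.02151984059776476 z0 148.09796864874295 220 | pin [  3.89 -89.13 194.75] [  4.67 -89.02 198.98] 49
top 31 slope(up+) 0.028282800228483125 z0 146.20549707078396 82 | pin [ -5.94 -93.97 204.08] [ -7.01 -93.64 203.37] 3
scene 32 slope(up+) 0.02440984053082326 z0 147.74660805628162 223 | pin [  4.61 -89.11 195.79] [  6.12 -88.77 201.22] 51
top 32 slope(up+) 0.03627369181986394 z0 146.0834307069458 77 | pin [ -4.34 -94.32 203.84] [ -4.91 -94.1  203.77] 4
scene 33 slope(up+) 0.027181958799584002 z0 147.0391006662305 227 | pin [  3.89 -89.44 193.63] [  4.83 -88.61 197.67] 51
top 33 slope(up+) 0.02827261012076519 z0 146.5656321492758 77 | pin [ -3.77 -94.53 201.96] [ -4.05 -94.42 202.87] 4
[-151.    -87.55  221.26]
```

Emit:
send_rows --deltas '[{"offset": [0, 35, 0], "dr": [0, 0, 0], "claw": 0.5}, {"offset": [0, 75, 0], "dr": [0, 0, 0], "claw": 0.5}, {"offset": [0, 115, 0], "dr": [0, 0, 0], "claw": 0.5}, {"offset": [0, 140, 0], "dr": [0, 0, 0], "claw": 0.5}, {"offset": [0, 150.5, 0], "dr": [0, 0, 0], "claw": 0.5}, {"offset": [0, 150.5, 0], "dr": [0, 0, 0], "claw": 0.5}, {"offset": [0, 150.5, 0], "dr": [0, 0, 0], "claw": 0.5}, {"offset": [0, 150.5, 25], "dr": [0, 0, 0], "claw": 0.5}, {"offset": [0, 150.5, 43], "dr": [0, 0, 0], "claw": 0.5}, {"offset": [0, 150.5, 50], "dr": [0, 0, 0], "claw": 0.5}, {"offset": [0, 150.5, 50], "dr": [0, 0, 0], "claw": 0.5}, {"offset": [0, 150.5, 50], "dr": [0, 0, 0], "claw": 0.05}, {"offset": [0, 150.5, 50], "dr": [0, 0, 0], "claw": 0.05}, {"offset": [0, 150.5, 50], "dr": [0, 0, 0], "claw": 0.05}, {"offset": [0, 150.5, 50], "dr": [0, 0, 0], "claw": 0.05}, {"offset": [0, 150.5, 50], "dr": [0, 0, 0], "claw": 0.05}, {"offset": [0, 150.5, 50], "dr": [0, 0, 0], "claw": 0.05}]'

```text
time: 18.1
tool_pos: [654.6, -132.6, 171.9]
tcp_rot: [2.158, 2.283, -0.0]
ft_force: [-2.3, -0.5, 0.7]
opening: 19.9
grip_force: 5.0
```

Emit:
send_rows --deltas '[{"offset": [-1, 0, 0], "dr": [0, 0, 0], "claw": 0.05}, {"offset": [-3, 0, 0], "dr": [0, 0, 0], "claw": 0.05}, {"offset": [-5, 0, 0], "dr": [0, 0, 0], "claw": 0.05}, {"offset": [-5, 0, 0], "dr": [0, 0, 0], "claw": 0.05}, {"offset": [-5, 0, 0], "dr": [0, 0, 0], "claw": 0.05}, {"offset": [-5, 0, 0], "dr": [0, 0, 0], "claw": 0.05}, {"offset": [-5, 0, 0], "dr": [0, 0, 0], "claw": 0.5}, {"offset": [-5, 0, 0], "dr": [0, 0, 0], "claw": 0.5}, {"offset": [-5, 0, 0], "dr": [0, 0, 0], "claw": 0.5}, {"offset": [-5, 0, 0], "dr": [0, 0, 0], "claw": 0.5}, {"offset": [-5, 0, -30], "dr": [0, 0, 0], "claw": 0.5}, {"offset": [-5, 0, -60], "dr": [0, 0, 0], "claw": 0.5}, {"offset": [-5, -40, -60], "dr": [0, 0, 0], "claw": 0.5}, {"offset": [-5, -80, -60], "dr": [0, 0, 0], "claw": 0.5}, {"offset": [-5, -120, -60], "dr": [0, 0, 0], "claw": 0.5}, {"offset": [-5, -155, -60], "dr": [0, 0, 0], "claw": 0.5}, {"offset": [-5, -170, -60], "dr": [0, 0, 0], "claw": 0.5}, {"offset": [-5, -170, -60], "dr": [0, 0, 0], "claw": 0.5}]'

```text
time: 19.6
tool_pos: [483.1, -147.2, 232.6]
tcp_rot: [2.158, 2.28, 0.001]
ft_force: [-0.4, -0.0, 0.4]
opening: 46.9
grip_force: 0.0
```

Emit:
send_rows --deltas '[{"offset": [60, 0, 0], "dr": [0, 0, 0], "claw": 0.5}, {"offset": [120, 0, 0], "dr": [0, 0, 0], "claw": 0.5}, {"offset": [120, 0, 0], "dr": [0, 0, 0], "claw": 0.5}, {"offset": [120, 0, 0], "dr": [0, 0, 0], "claw": 0.5}, {"offset": [120, 0, 0], "dr": [0, 0, 0], "claw": 0.5}, {"offset": [120, 0, 0], "dr": [0, 0, 0], "claw": 0.5}, {"offset": [120, 0, 0], "dr": [0, 0, 0], "claw": 0.5}]'

```text
time: 20.18
tool_pos: [478.9, -28.0, 231.5]
tcp_rot: [-2.159, -2.282, 0.0]
ft_force: [1.3, -1.1, 0.4]
opening: 46.6
grip_force: 0.0
```

Run:
```python
from beam import *
go()
for i in range(41,45): 
    snap(i);beam(i)
```

```text
pos [478.88 -27.95 231.53] op 46.565428110748286 grip 0.0 t 20.1833 F [ 1.33 -1.15  0.39]
scene 41 slope(up+) -0.003511097476512087 z0 147.6355563827257 218 | pin [  3.92 -94.54 193.96] [  4.65 -92.86 197.41] 46
top 41 slope(up+) -0.004285062292386395 z0 148.0540036999782 233 | pin [ -3.9  -97.6  195.01] [ -4.58 -97.34 199.04] 51
scene 42 slope(up+) 0.00030087603856721317 z0 146.8261807692352 216 | pin [  3.59 -95.03 192.49] [  3.89 -94.67 195.67] 47
top 42 slope(up+) -0.0020816511447173123 z0 147.7867738354447 244 | pin [ -3.67 -97.64 194.69] [ -5.08 -97.29 197.31] 48
scene 43 slope(up+) -0.004669081199781645 z0 147.21829487855157 225 | pin [  3.88 -94.83 192.64] [  4.8  -94.53 196.43] 48
top 43 slope(up+) -0.0050756998167789625 z0 147.41159101210428 235 | pin [ -3.92 -97.44 194.61] [ -4.19 -97.34 198.72] 52
scene 44 slope(up+) -0.01475062391841568 z0 148.88401907017527 225 | pin [  4.05 -94.67 193.19] [  5.9  -94.04 196.32] 47
top 44 slope(up+) 0.001455878548765113 z0 147.15096298262804 250 | pin [ -3.78 -97.65 194.61] [ -4.17 -97.15 198.24] 51
```

Emit:
send_rows --deltas '[{"offset": [0, 0, 0], "dr": [0, 0, 0], "claw": 1}, {"offset": [0, 0, 0], "dr": [0, 0, 0], "claw": 1}, {"offset": [0, 0, 0], "dr": [0, 0, 0], "claw": 1}, {"offset": [0, 0, 0], "dr": [0, 0, 0], "claw": 1}, {"offset": [0, 0, 0], "dr": [0, 0, 0], "claw": 1}, {"offset": [0, 0, 0], "dr": [0, 0, 0], "claw": 1}, {"offset": [0, 0, 0], "dr": [0, 0, 0], "claw": 1}, {"offset": [0, 0, 0], "dr": [0, 0, 0], "claw": 1}, {"offset": [0, 0, 0], "dr": [0, 0, 0], "claw": 1}, {"offset": [0, 0, 0], "dr": [0, 0, 0], "claw": 1}, {"offset": [0, 0, 0], "dr": [0, 0, 0], "claw": 1}, {"offset": [0, 0, 0], "dr": [0, 0, 0], "claw": 1}]'

```text
time: 21.58
tool_pos: [478.6, -27.2, 231.6]
tcp_rot: [-2.158, -2.283, -0.0]
ft_force: [-0.2, 1.0, -0.4]
opening: 92.8
grip_force: 0.0
```

```bash
cat >> beam.py <<'E'
def trayfit(i):
    for n in("scene","top"):
        c=cloud(n,np.load(f"{n}{i}.npz")["d"])
        q=c[(c[:,0]>300)&(c[:,0]<560)&(c[:,1]>20)&(c[:,1]<470)&(c[:,2]>20)&(c[:,2]<40)]
        img=cv2.minAreaRect(q[:,:2].astype(np.float32)); print(n,"tray",img,len(q))
E
python3 - <<'E'
from beam import *
snap(5);beam(5);trayfit(5)
for n in("scene","top"):
    c=cloud(n,np.load(f"{n}5.npz")["d"])
    for x,y in((644.5,55.2),(638.8,150.3)):
        q=c[(np.hypot(c[:,0]-x,c[:,1]-y)<50)&(c[:,2]>135)&(c[:,2]<200)]; t=q[q[:,2]>np.percentile(q[:,2],80)-6]
        print(n,cv2.minEnclosingCircle(t[:,:2].astype(np.float32)),np.median(t[:,2]))
go((638.8,150.3,210),(638.8,150.3,128.5))
E
```

```text
scene 5 slope(up+) -0.009210607634192049 z0 148.3632137082589 219 | pin [  4.3  -94.72 192.83] [  4.05 -94.64 194.87] 49
top 5 slope(up+) 0.004793544798671745 z0 146.80892231433674 248 | pin [ -3.58 -97.64 196.48] [ -4.   -97.04 199.26] 48
scene tray ((436.72283935546875, 178.54217529296875), (145.3955078125, 241.53167724609375), 3.7859833240509033) 367
top tray ((434.4405212402344, 186.60067749023438), (141.76776123046875, 226.85118103027344), 3.4677319526672363) 301
scene ((647.3103637695312, 52.7994270324707), 28.002897262573242) 181.02506151855266
scene ((641.4449462890625, 150.79576110839844), 29.49646759033203) 161.54477376725686
top ((645.8980712890625, 53.140560150146484), 26.986806869506836) 181.43144700663674
top ((638.6802978515625, 149.27786254882812), 28.73699378967285) 161.96465649540278
pos [478.54 -27.24 231.67] op 92.8947189338875 grip 0.0 t 21.6833 F [-0.44  1.2   0.73]
(638.8, 150.3, 210) offset [168.29 169.94  21.66] dr [ 0.  0. -0.]
(638.8, 150.3, 128.5) offset [168.29 169.94 103.16] dr [ 0.  0. -0.]
```

Emit:
send_rows --deltas '[{"offset": [28, 28, 0], "dr": [0, 0, 0], "claw": 1}, {"offset": [56, 56, 0], "dr": [0, 0, 0], "claw": 1}, {"offset": [84, 85, 0], "dr": [0, 0, 0], "claw": 1}, {"offset": [112, 113, 0], "dr": [0, 0, 0], "claw": 1}, {"offset": [140, 141, 0], "dr": [0, 0, 0], "claw": 1}, {"offset": [160, 162, 10], "dr": [0, 0, 0], "claw": 1}, {"offset": [168, 170, 25], "dr": [0, 0, 0], "claw": 1}, {"offset": [168, 170, 35], "dr": [0, 0, 0], "claw": 1}, {"offset": [168, 170, 60], "dr": [0, 0, 0], "claw": 1}, {"offset": [168, 170, 85], "dr": [0, 0, 0], "claw": 1}, {"offset": [168, 170, 98], "dr": [0, 0, 0], "claw": 1}, {"offset": [168, 170, 103], "dr": [0, 0, 0], "claw": 0.4}, {"offset": [168, 170, 103], "dr": [0, 0, 0], "claw": 0.4}, {"offset": [168, 170, 103], "dr": [0, 0, 0], "claw": 0.4}, {"offset": [168, 170, 103], "dr": [0, 0, 0], "claw": 0.4}, {"offset": [168, 170, 103], "dr": [0, 0, 0], "claw": 0.4}, {"offset": [168, 170, 103], "dr": [0, 0, 0], "claw": 0.4}, {"offset": [168, 170, 103], "dr": [0, 0, 0], "claw": 0.4}, {"offset": [168, 170, 103], "dr": [0, 0, 0], "claw": 0.4}, {"offset": [168, 170, 103], "dr": [0, 0, 0], "claw": 0.4}]' --squeeze 20

```text
time: 23.35
tool_pos: [639.0, 150.1, 128.9]
tcp_rot: [2.158, 2.283, 0.001]
ft_force: [1.6, 0.4, -0.2]
opening: 55.9
grip_force: 20.0
```

```bash
cat >> beam.py <<'E'
def rect(c,yaw,lx,ly,z):
    t=radians(yaw); return (c[0]+lx*cos(t)-ly*sin(t),c[1]+lx*sin(t)+ly*cos(t),z)
E
python3 - <<'E'
from beam import *
T=(435.7,178.5)
go(rect(T,3.3,0,50,215),rect(T,3.3,0,50,34))
E
```

```text
pos [639.02 150.07 128.87] op 55.85369644560575 grip 19.999671578407288 t 23.35 F [ 1.64  0.39 -0.16]
(432.82179865202164, 228.41709083070143, 215) offset [  89.78 -201.45  -86.23] dr [ 0. -0. -0.]
(432.82179865202164, 228.41709083070143, 34) offset [  89.77 -201.53   94.77] dr [ 0. -0. -0.]
```

Emit:
send_rows --deltas '[{"offset": [0, 0, -25], "dr": [0, 0, 0], "claw": 0.4}, {"offset": [0, 0, -50], "dr": [0, 0, 0], "claw": 0.4}, {"offset": [12, -28, -50], "dr": [0, 0, 0], "claw": 0.4}, {"offset": [28, -63, -50], "dr": [0, 0, 0], "claw": 0.4}, {"offset": [44, -98, -50], "dr": [0, 0, 0], "claw": 0.4}, {"offset": [59, -133, -50], "dr": [0, 0, 0], "claw": 0.4}, {"offset": [74, -166, -40], "dr": [0, 0, 0], "claw": 0.4}, {"offset": [84, -188, -20], "dr": [0, 0, 0], "claw": 0.4}, {"offset": [89.8, -201.5, 5], "dr": [0, 0, 0], "claw": 0.4}, {"offset": [89.8, -201.5, 25], "dr": [0, 0, 0], "claw": 0.4}, {"offset": [89.8, -201.5, 45], "dr": [0, 0, 0], "claw": 0.4}, {"offset": [89.8, -201.5, 63], "dr": [0, 0, 0], "claw": 0.4}, {"offset": [89.8, -201.5, 78], "dr": [0, 0, 0], "claw": 0.4}, {"offset": [89.8, -201.5, 87], "dr": [0, 0, 0], "claw": 0.4}, {"offset": [89.8, -201.5, 92], "dr": [0, 0, 0], "claw": 0.4}, {"offset": [89.8, -201.5, 94], "dr": [0, 0, 0], "claw": 0.4}, {"offset": [89.8, -201.5, 94], "dr": [0, 0, 0], "claw": 0.4}, {"offset": [89.8, -201.5, 94], "dr": [0, 0, 0], "claw": 0.4}]'

```text
time: 24.85
tool_pos: [433.1, 228.6, 35.5]
tcp_rot: [2.158, 2.282, 0.001]
ft_force: [0.0, -0.9, -1.6]
opening: 55.6
grip_force: 20.0
```

Emit:
send_rows --deltas '[{"offset": [0, 0, 1], "dr": [0, 0, 0], "claw": 0.4}, {"offset": [0, 0, 2], "dr": [0, 0, 0], "claw": 0.4}, {"offset": [0, 0, 2], "dr": [0, 0, 0], "claw": 0.4}, {"offset": [0, 0, 2], "dr": [0, 0, 0], "claw": 0.4}]'

```text
time: 25.18
tool_pos: [433.1, 228.6, 33.6]
tcp_rot: [2.158, 2.282, 0.002]
ft_force: [-2.2, -1.4, 4.2]
opening: 55.9
grip_force: 20.0
```

Contact; release and go for tin_c.

Emit:
send_rows --deltas '[{"offset": [0, 0, 0], "dr": [0, 0, 0], "claw": 0.8}, {"offset": [0, 0, 0], "dr": [0, 0, 0], "claw": 0.8}, {"offset": [0, 0, 0], "dr": [0, 0, 0], "claw": 0.8}, {"offset": [0, 0, 0], "dr": [0, 0, 0], "claw": 0.8}, {"offset": [0, 0, -25], "dr": [0, 0, 0], "claw": 0.8}, {"offset": [0, 0, -60], "dr": [0, 0, 0], "claw": 0.8}, {"offset": [0, 0, -100], "dr": [0, 0, 0], "claw": 1}, {"offset": [0, 0, -140], "dr": [0, 0, 0], "claw": 1}, {"offset": [0, 0, -175], "dr": [0, 0, 0], "claw": 1}, {"offset": [0, 0, -185], "dr": [0, 0, 0], "claw": 1}, {"offset": [0, 0, -185], "dr": [0, 0, 0], "claw": 1}, {"offset": [0, 0, -185], "dr": [0, 0, 0], "claw": 1}]'

```text
time: 26.18
tool_pos: [432.7, 228.4, 217.3]
tcp_rot: [2.158, 2.283, 0.0]
ft_force: [-0.3, -0.3, -0.1]
opening: 93.2
grip_force: 0.0
```

Run:
```python
from beam import *
go((645.2,54.4,218),(645.2,54.4,142))
```

```text
pos [432.7  228.43 217.31] op 93.22417885919737 grip 0.0 t 26.1833 F [-0.27 -0.34 -0.13]
(645.2, 54.4, 218) offset [-185.65  202.43   -0.66] dr [ 0. -0. -0.]
(645.2, 54.4, 142) offset [-185.66  202.41   75.34] dr [ 0. -0. -0.]
```

Emit:
send_rows --deltas '[{"offset": [-25, 28, 0], "dr": [0, 0, 0], "claw": 1}, {"offset": [-52, 57, 0], "dr": [0, 0, 0], "claw": 1}, {"offset": [-79, 86, 0], "dr": [0, 0, 0], "claw": 1}, {"offset": [-106, 115, 0], "dr": [0, 0, 0], "claw": 1}, {"offset": [-133, 145, 0], "dr": [0, 0, 0], "claw": 1}, {"offset": [-160, 174, 0], "dr": [0, 0, 0], "claw": 1}, {"offset": [-178, 194, 0], "dr": [0, 0, 0], "claw": 1}, {"offset": [-185.7, 202.4, 5], "dr": [0, 0, 0], "claw": 1}, {"offset": [-185.7, 202.4, 20], "dr": [0, 0, 0], "claw": 1}, {"offset": [-185.7, 202.4, 40], "dr": [0, 0, 0], "claw": 1}, {"offset": [-185.7, 202.4, 58], "dr": [0, 0, 0], "claw": 1}, {"offset": [-185.7, 202.4, 68], "dr": [0, 0, 0], "claw": 1}, {"offset": [-185.7, 202.4, 70], "dr": [0, 0, 0], "claw": 0.35}, {"offset": [-185.7, 202.4, 70], "dr": [0, 0, 0], "claw": 0.35}, {"offset": [-185.7, 202.4, 70], "dr": [0, 0, 0], "claw": 0.35}, {"offset": [-185.7, 202.4, 70], "dr": [0, 0, 0], "claw": 0.35}, {"offset": [-185.7, 202.4, 70], "dr": [0, 0, 0], "claw": 0.35}, {"offset": [-185.7, 202.4, 70], "dr": [0, 0, 0], "claw": 0.35}, {"offset": [-185.7, 202.4, 70], "dr": [0, 0, 0], "claw": 0.35}, {"offset": [-185.7, 202.4, 70], "dr": [0, 0, 0], "claw": 0.35}]'

```text
time: 27.85
tool_pos: [645.3, 54.3, 148.0]
tcp_rot: [2.158, 2.282, 0.001]
ft_force: [0.7, 0.5, 0.0]
opening: 51.8
grip_force: 20.0
```

Emit:
send_rows --deltas '[{"offset": [0, 0, 0], "dr": [0, 0, 0], "claw": 0.35}, {"offset": [0, 0, 0], "dr": [0, 0, 0], "claw": 0.35}, {"offset": [0, 0, 0], "dr": [0, 0, 0], "claw": 0.35}]'

```text
time: 28.1
tool_pos: [645.3, 54.3, 147.8]
tcp_rot: [2.158, 2.283, 0.0]
ft_force: [0.7, 0.7, 0.4]
opening: 51.8
grip_force: 20.0
```

Run:
```python
from beam import *
snap(6); trayfit(6)
T=(435.7,178.5)
for n in("scene","top"):
    c=cloud(n,np.load(f"{n}6.npz")["d"]); x,y=433,228.5
    q=c[(np.hypot(c[:,0]-x,c[:,1]-y)<60)&(c[:,2]>40)&(c[:,2]<90)]; t=q[q[:,2]>np.percentile(q[:,2],80)-6]
    print(n,cv2.minEnclosingCircle(t[:,:2].astype(np.float32)),np.median(t[:,2]))
go(rect(T,3.3,0,-50,215),rect(T,3.3,0,-50,50))
```

```text
scene tray ((436.70123291015625, 178.87115478515625), (145.94747924804688, 240.90530395507812), 3.6596384048461914) 378
top tray ((432.67596435546875, 224.48336791992188), (142.5941162109375, 150.6204376220703), 3.2994120121002197) 237
scene ((435.3596496582031, 231.5672149658203), 30.57100486755371) 65.80033936355221
top ((433.00250244140625, 228.1732177734375), 29.17042350769043) 65.55602347701074
pos [645.28  54.34 147.74] op 51.86832393581603 grip 19.999438226222992 t 28.2 F [2.34 0.08 1.44]
(438.57820134797834, 128.58290916929857, 215) offset [  85.7  -202.2   -67.33] dr [ 0. -0. -0.]
(438.57820134797834, 128.58290916929857, 50) offset [  85.69 -202.26   97.67] dr [ 0. -0. -0.]
```

Emit:
send_rows --deltas '[{"offset": [0, 0, -25], "dr": [0, 0, 0], "claw": 0.35}, {"offset": [0, 0, -50], "dr": [0, 0, 0], "claw": 0.35}, {"offset": [12, -28, -50], "dr": [0, 0, 0], "claw": 0.35}, {"offset": [27, -63, -50], "dr": [0, 0, 0], "claw": 0.35}, {"offset": [42, -98, -50], "dr": [0, 0, 0], "claw": 0.35}, {"offset": [57, -133, -50], "dr": [0, 0, 0], "claw": 0.35}, {"offset": [71, -167, -40], "dr": [0, 0, 0], "claw": 0.35}, {"offset": [80, -189, -20], "dr": [0, 0, 0], "claw": 0.35}, {"offset": [85.7, -202.2, 5], "dr": [0, 0, 0], "claw": 0.35}, {"offset": [85.7, -202.2, 25], "dr": [0, 0, 0], "claw": 0.35}, {"offset": [85.7, -202.2, 45], "dr": [0, 0, 0], "claw": 0.35}, {"offset": [85.7, -202.2, 63], "dr": [0, 0, 0], "claw": 0.35}, {"offset": [85.7, -202.2, 78], "dr": [0, 0, 0], "claw": 0.35}, {"offset": [85.7, -202.2, 87], "dr": [0, 0, 0], "claw": 0.35}, {"offset": [85.7, -202.2, 93], "dr": [0, 0, 0], "claw": 0.35}, {"offset": [85.7, -202.2, 96], "dr": [0, 0, 0], "claw": 0.35}, {"offset": [85.7, -202.2, 97], "dr": [0, 0, 0], "claw": 0.35}, {"offset": [85.7, -202.2, 97], "dr": [0, 0, 0], "claw": 0.35}, {"offset": [85.7, -202.2, 97], "dr": [0, 0, 0], "claw": 0.35}]'

```text
time: 29.78
tool_pos: [438.8, 128.6, 51.4]
tcp_rot: [2.158, 2.282, 0.001]
ft_force: [-0.2, 0.7, -1.8]
opening: 51.9
grip_force: 20.0
```

Emit:
send_rows --deltas '[{"offset": [0, 0, 1], "dr": [0, 0, 0], "claw": 0.35}, {"offset": [0, 0, 2], "dr": [0, 0, 0], "claw": 0.35}, {"offset": [0, 0, 2], "dr": [0, 0, 0], "claw": 0.35}, {"offset": [0, 0, 2], "dr": [0, 0, 0], "claw": 0.35}]'

```text
time: 30.12
tool_pos: [438.5, 128.6, 48.7]
tcp_rot: [2.158, 2.283, 0.0]
ft_force: [-0.0, 0.6, -2.3]
opening: 51.7
grip_force: 20.0
```

Emit:
send_rows --deltas '[{"offset": [0, 0, 0.7], "dr": [0, 0, 0], "claw": 0.35}, {"offset": [0, 0, 1.5], "dr": [0, 0, 0], "claw": 0.35}, {"offset": [0, 0, 1.5], "dr": [0, 0, 0], "claw": 0.35}, {"offset": [0, 0, 1.5], "dr": [0, 0, 0], "claw": 0.35}]'

```text
time: 30.45
tool_pos: [438.7, 128.6, 48.5]
tcp_rot: [2.158, 2.283, 0.001]
ft_force: [-9.1, -2.1, 14.1]
opening: 51.6
grip_force: 20.0
```

Emit:
send_rows --deltas '[{"offset": [0, 0, 0], "dr": [0, 0, 0], "claw": 0.75}, {"offset": [0, 0, 0], "dr": [0, 0, 0], "claw": 0.75}, {"offset": [0, 0, 0], "dr": [0, 0, 0], "claw": 0.75}, {"offset": [0, 0, 0], "dr": [0, 0, 0], "claw": 0.75}, {"offset": [0, 0, -25], "dr": [0, 0, 0], "claw": 0.75}, {"offset": [0, 0, -60], "dr": [0, 0, 0], "claw": 0.75}, {"offset": [0, 0, -100], "dr": [0, 0, 0], "claw": 0.75}, {"offset": [0, 0, -140], "dr": [0, 0, 0], "claw": 0.75}, {"offset": [0, 0, -175], "dr": [0, 0, 0], "claw": 0.5}, {"offset": [0, 0, -185], "dr": [0, 0, 0], "claw": 0}, {"offset": [-35, 0, -185], "dr": [0, 0, 0], "claw": 0}, {"offset": [-70, 0, -185], "dr": [0, 0, 0], "claw": 0}, {"offset": [-100, 0, -185], "dr": [0, 0, 0], "claw": 0}, {"offset": [-100, 0, -185], "dr": [0, 0, 0], "claw": 0}]'

```text
time: 31.62
tool_pos: [444.1, 25.1, 231.8]
tcp_rot: [2.161, 2.279, -0.001]
ft_force: [-0.4, -0.6, 0.1]
opening: 34.1
grip_force: 0.0
```

Run:
```python
from beam import *
snap(7); beam(7); trayfit(7)
w=lambda y,z: tuple(S+RS@np.array([0.3,y,0])+[0,0,z])
go(w(-140,230),w(-140,168),w(-47.5,168))
cv2.imwrite("pics/t7.png",cv2.resize(np.load("top7.npz")["p"],(800,600)))
```

```text
scene 7 slope(up+) -0.09227149874611651 z0 146.91908519527735 218 | pin [  3.06 -99.52 186.3 ] [  4.75 -99.64 187.79] 42
top 7 slope(up+) -0.09278714156888984 z0 147.44664016885582 238 | pin [  -3.19 -101.54  188.24] [  -4.11 -100.97  190.17] 43
scene tray ((436.697998046875, 178.70606994628906), (147.0028076171875, 241.43850708007812), 3.549692153930664) 445
top tray ((435.22088623046875, 179.2508544921875), (141.31112670898438, 240.66387939453125), 3.672255754470825) 278
pos [444.06  28.   231.79] op 26.32976372111599 grip 0.0 t 31.7167 F [-0.12  1.01 -0.79]
(np.float64(659.1023642490118), np.float64(-184.23578399725434), np.float64(230.0)) offset [-223.46  203.36    1.68] dr [-0.   -0.   -0.01]
(np.float64(659.1023642490118), np.float64(-184.23578399725434), np.float64(168.0)) offset [-223.47  203.38   63.68] dr [-0.   -0.   -0.01]
(np.float64(653.6165246932353), np.float64(-91.89859991430606), np.float64(168.0)) offset [-130.97  202.85   63.7 ] dr [-0.   -0.   -0.01]
```

View pics/t7.png

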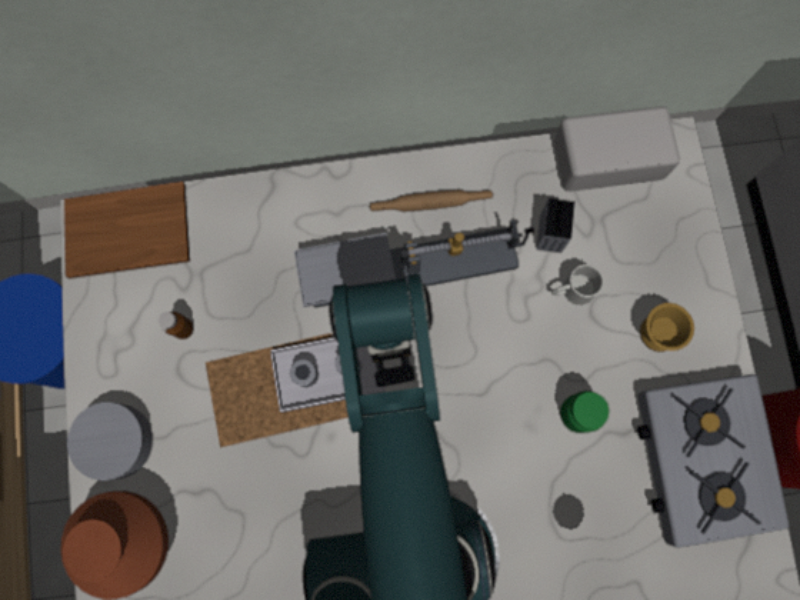

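Emit:
send_rows --deltas '[{"offset": [-25, 23, 0], "dr": [0, 0, 0], "claw": 0}, {"offset": [-54, 49, 0], "dr": [0, 0, 0], "claw": 0}, {"offset": [-83, 75, 0], "dr": [0, 0, 0], "claw": 0}, {"offset": [-112, 101, 0], "dr": [0, 0, 0], "claw": 0}, {"offset": [-141, 128, 0], "dr": [0, 0, 0], "claw": 0}, {"offset": [-170, 154, 0], "dr": [0, 0, 0], "claw": 0}, {"offset": [-198, 180, 0], "dr": [0, 0, 0], "claw": 0}, {"offset": [-215, 196, 0], "dr": [0, 0, 0], "claw": 0}, {"offset": [-224, 203, 0], "dr": [0, 0, 0], "claw": 0}, {"offset": [-224, 203, 0], "dr": [0, 0, 0], "claw": 0}, {"offset": [-224, 203, 25], "dr": [0, 0, 0], "claw": 0}, {"offset": [-224, 203, 48], "dr": [0, 0, 0], "claw": 0}, {"offset": [-224, 203, 59], "dr": [0, 0, 0], "claw": 0}, {"offset": [-224, 203, 63], "dr": [0, 0, 0], "claw": 0}, {"offset": [-224, 203, 63], "dr": [0, 0, 0], "claw": 0}, {"offset": [-224, 203, 63], "dr": [0, 0, 0], "claw": 0}]'

```text
time: 33.05
tool_pos: [659.4, -183.0, 170.6]
tcp_rot: [2.157, 2.282, 0.001]
ft_force: [0.8, 1.3, 0.5]
opening: 0.6
grip_force: 0.0
```

Emit:
send_rows --deltas '[{"offset": [8, 0, 0], "dr": [0, 0, 0], "claw": 0}, {"offset": [18, 0, 0], "dr": [0, 0, 0], "claw": 0}, {"offset": [28, 0, 0], "dr": [0, 0, 0], "claw": 0}, {"offset": [38, 0, 0], "dr": [0, 0, 0], "claw": 0}, {"offset": [48, 0, 0], "dr": [0, 0, 0], "claw": 0}, {"offset": [58, 0, 0], "dr": [0, 0, 0], "claw": 0}, {"offset": [66, 0, 0], "dr": [0, 0, 0], "claw": 0}, {"offset": [73, 0, 0], "dr": [0, 0, 0], "claw": 0}, {"offset": [78, 0, 0], "dr": [0, 0, 0], "claw": 0}, {"offset": [82, 0, 0], "dr": [0, 0, 0], "claw": 0}, {"offset": [84, 0, 0], "dr": [0, 0, 0], "claw": 0}, {"offset": [84, 0, 0], "dr": [0, 0, 0], "claw": 0}]'

```text
time: 34.05
tool_pos: [654.6, -99.3, 169.1]
tcp_rot: [-2.158, -2.283, -0.0]
ft_force: [-0.5, 0.4, 1.0]
opening: 0.5
grip_force: 0.0
```

Emit:
send_rows --deltas '[{"offset": [2, 0, 0], "dr": [0, 0, 0], "claw": 0}, {"offset": [4, 0, 0], "dr": [0, 0, 0], "claw": 0}, {"offset": [6, 0, 0], "dr": [0, 0, 0], "claw": 0}, {"offset": [7, 0, 0], "dr": [0, 0, 0], "claw": 0}, {"offset": [8, 0, 0], "dr": [0, 0, 0], "claw": 0}, {"offset": [8, 0, 0], "dr": [0, 0, 0], "claw": 0}]'

```text
time: 34.55
tool_pos: [654.2, -91.7, 169.3]
tcp_rot: [2.158, 2.283, 0.0]
ft_force: [0.1, 0.5, -0.4]
opening: 0.3
grip_force: 0.0
```

Emit:
send_rows --deltas '[{"offset": [1, 0, 0], "dr": [0, 0, 0], "claw": 0}, {"offset": [2, 0, 0], "dr": [0, 0, 0], "claw": 0}, {"offset": [3, 0, 0], "dr": [0, 0, 0], "claw": 0}, {"offset": [3, 0, 0], "dr": [0, 0, 0], "claw": 0}]'

```text
time: 34.88
tool_pos: [654.2, -89.4, 170.0]
tcp_rot: [2.158, 2.281, -0.0]
ft_force: [-0.4, -6.4, 5.3]
opening: 0.7
grip_force: 3.2
```

Run:
```python
from beam import *
go(); print(loc(env.state()["tool_pos"]))
snap(8); beam(8)
```

```text
pos [654.21 -89.41 170.03] op 0.7088204911949536 grip 3.2364383339881897 t 34.8833 F [-0.36 -6.41  5.34]
[  1.04 -45.05 170.03]
scene 8 slope(up+) 0.04396221088955173 z0 151.44175702841838 162 | pin [  5.03 -55.01 446.83] [  7.69 -50.88 518.54] 924
top 8 slope(up+) 0.07773361044707053 z0 146.93308042041357 129 | pin [ -2.66 -60.24 510.15] [ -3.7  -58.69 519.95] 917
```

Emit:
send_rows --deltas '[{"offset": [-15, 0, 0], "dr": [0, 0, 0], "claw": 0}, {"offset": [-30, 0, 0], "dr": [0, 0, 0], "claw": 0}, {"offset": [-30, 0, -30], "dr": [0, 0, 0], "claw": 0}, {"offset": [-30, 0, -60], "dr": [0, 0, 0], "claw": 0.3}, {"offset": [-30, -35, -60], "dr": [0, 0, 0], "claw": 0.5}, {"offset": [-30, -75, -60], "dr": [0, 0, 0], "claw": 1}, {"offset": [-30, -115, -60], "dr": [0, 0, 0], "claw": 1}, {"offset": [-30, -150, -60], "dr": [0, 0, 0], "claw": 1}, {"offset": [-30, -180, -60], "dr": [0, 0, 0], "claw": 1}, {"offset": [-30, -200, -60], "dr": [0, 0, 0], "claw": 1}, {"offset": [-30, -205, -60], "dr": [0, 0, 0], "claw": 1}, {"offset": [-30, -205, -60], "dr": [0, 0, 0], "claw": 1}, {"offset": [-30, -205, -60], "dr": [0, 0, 0], "claw": 1}]'

```text
time: 36.07
tool_pos: [451.4, -130.7, 229.3]
tcp_rot: [2.159, 2.282, 0.001]
ft_force: [-0.8, -0.4, 0.2]
opening: 62.5
grip_force: 0.0
```

```bash
cat >> beam.py <<'E'
def matfit(i):
    for n in("scene","top"):
        p=np.load(f"{n}{i}.npz")["p"]; h=cv2.cvtColor(p,cv2.COLOR_BGR2HSV); m=cv2.inRange(h,(5,60,60),(25,255,255))
        v,u=np.nonzero(m); q=at_z(n,np.c_[u,v],1)[:,:2]; q=q[(q[:,0]>280)&(q[:,0]<540)&(q[:,1]>130)&(q[:,1]<470)]
        print(n,"mat",cv2.minAreaRect(q.astype(np.float32)),len(q))
E
python3 - <<'E'
from beam import *
snap(9); beam(9); trayfit(9); matfit(9)
T=(435.9,178.8)
go(rect(T,3.5,0,-155,225),rect(T,3.5,0,-155,10))
E
```

```text
scene 9 slope(up+) -0.012134353355776655 z0 148.0056985593084 217 | pin [  3.92 -27.66 193.05] [  5.39 -27.74 196.17] 49
top 9 slope(up+) -0.014486878109235704 z0 149.01573870791623 246 | pin [ -3.11 -30.36 194.94] [ -3.8  -30.25 197.04] 51
scene tray ((436.0635986328125, 178.39889526367188), (148.6159210205078, 241.62872314453125), 3.6723930835723877) 457
top tray ((435.1689147949219, 178.4807586669922), (141.79566955566406, 242.7751922607422), 3.435302257537842) 403
scene mat ((409.70880126953125, 302.6728515625), (196.98158264160156, 296.07354736328125), 5.548704147338867) 2262
top mat ((411.19512939453125, 303.7415466308594), (198.53329467773438, 297.9446105957031), 5.565098285675049) 3394
pos [ 451.74 -130.36  228.87] op 70.68141478324043 grip 0.0 t 36.1667 F [0.05 0.58 0.49]
(445.3625236279028, 24.089106244610633, 225) offset [154.56   2.28   3.93] dr [-0. -0. -0.]
(445.3625236279028, 24.089106244610633, 10) offset [154.47   2.4  218.93] dr [-0. -0. -0.]
```

Emit:
send_rows --deltas '[{"offset": [30, 1, 0], "dr": [0, 0, 0], "claw": 1}, {"offset": [70, 1, 0], "dr": [0, 0, 0], "claw": 1}, {"offset": [110, 2, 0], "dr": [0, 0, 0], "claw": 1}, {"offset": [140, 2, 0], "dr": [0, 0, 0], "claw": 1}, {"offset": [154, 2, 10], "dr": [0, 0, 0], "claw": 1}, {"offset": [154, 2, 40], "dr": [0, 0, 0], "claw": 1}, {"offset": [154, 2, 80], "dr": [0, 0, 0], "claw": 1}, {"offset": [154, 2, 120], "dr": [0, 0, 0], "claw": 1}, {"offset": [154, 2, 155], "dr": [0, 0, 0], "claw": 1}, {"offset": [154, 2, 180], "dr": [0, 0, 0], "claw": 1}, {"offset": [154, 2, 198], "dr": [0, 0, 0], "claw": 1}, {"offset": [154, 2, 209], "dr": [0, 0, 0], "claw": 1}, {"offset": [154, 2, 215], "dr": [0, 0, 0], "claw": 1}, {"offset": [154, 2, 218], "dr": [0, 0, 0], "claw": 1}, {"offset": [154, 2, 218], "dr": [0, 0, 0], "claw": 1}, {"offset": [154, 2, 218], "dr": [0, 0, 0], "claw": 1}]'

```text
time: 37.5
tool_pos: [445.0, 23.8, 12.1]
tcp_rot: [2.158, 2.282, 0.001]
ft_force: [-0.5, -0.1, 0.2]
opening: 93.0
grip_force: 0.0
```

Run:
```python
from beam import *
T=(435.9,178.8); M=(410.7,303.5)
go(rect(T,3.5,0,-130,10),rect(M,5.5,0,-130,10),yaw=5.5)
```

```text
pos [444.99  23.79  12.09] op 92.99212309670662 grip 0.0 t 37.5 F [-0.46 -0.11  0.18]
(443.83631013953135, 49.0424762051573, 10) offset [25.28  0.26  2.09] dr [ 0.    0.   -0.04]
(423.1599478276291, 174.09849421226676, 10) offset [151.3  -13.37   2.07] dr [ 0.    0.   -0.04]
```

Emit:
send_rows --deltas '[{"offset": [8, 0, 0], "dr": [0, 0, 0], "claw": 1}, {"offset": [16, 0, 0], "dr": [0, 0, 0], "claw": 1}, {"offset": [22, 0, 0], "dr": [0, 0, 0], "claw": 1}, {"offset": [27, 0, 0], "dr": [0, 0, 0], "claw": 1}, {"offset": [32, -0.5, 0], "dr": [0, 0, -0.002], "claw": 1}, {"offset": [38, -1, 0], "dr": [0, 0, -0.004], "claw": 1}, {"offset": [45, -2, 0], "dr": [0, 0, -0.007], "claw": 1}, {"offset": [53, -3, 0], "dr": [0, 0, -0.01], "claw": 1}, {"offset": [61, -4, 0], "dr": [0, 0, -0.013], "claw": 1}, {"offset": [69, -5, 0], "dr": [0, 0, -0.016], "claw": 1}, {"offset": [77, -6, 0], "dr": [0, 0, -0.019], "claw": 1}, {"offset": [85, -7, 0], "dr": [0, 0, -0.021], "claw": 1}, {"offset": [93, -8, 0], "dr": [0, 0, -0.024], "claw": 1}, {"offset": [101, -9, 0], "dr": [0, 0, -0.027], "claw": 1}, {"offset": [109, -10, 0], "dr": [0, 0, -0.03], "claw": 1}, {"offset": [117, -11, 0], "dr": [0, 0, -0.033], "claw": 1}, {"offset": [124, -12, 0], "dr": [0, 0, -0.036], "claw": 1}, {"offset": [130, -13, 0], "dr": [0, 0, -0.037], "claw": 1}, {"offset": [134, -13, 0], "dr": [0, 0, -0.037], "claw": 1}, {"offset": [136, -13, 0], "dr": [0, 0, -0.037], "claw": 1}]'

```text
time: 39.17
tool_pos: [423.7, 159.2, 11.3]
tcp_rot: [2.115, 2.323, -0.0]
ft_force: [1.3, -6.2, 3.5]
opening: 92.8
grip_force: 3.0
```

Run:
```python
from beam import *
snap(10); trayfit(10); go()
cv2.imwrite("pics/s10.png",cv2.resize(np.load("scene10.npz")["p"],(800,600)))
```

```text
scene tray ((414.2027587890625, 278.5431213378906), (144.53265380859375, 256.90557861328125), 5.289120674133301) 444
top tray ((411.56268310546875, 286.75201416015625), (141.8419647216797, 241.24229431152344), 5.291059970855713) 242
pos [423.59 159.3   11.12] op 92.79504913783302 grip 0.0 t 39.2667 F [-0.05 -0.13  1.39]
```

View pics/s10.png

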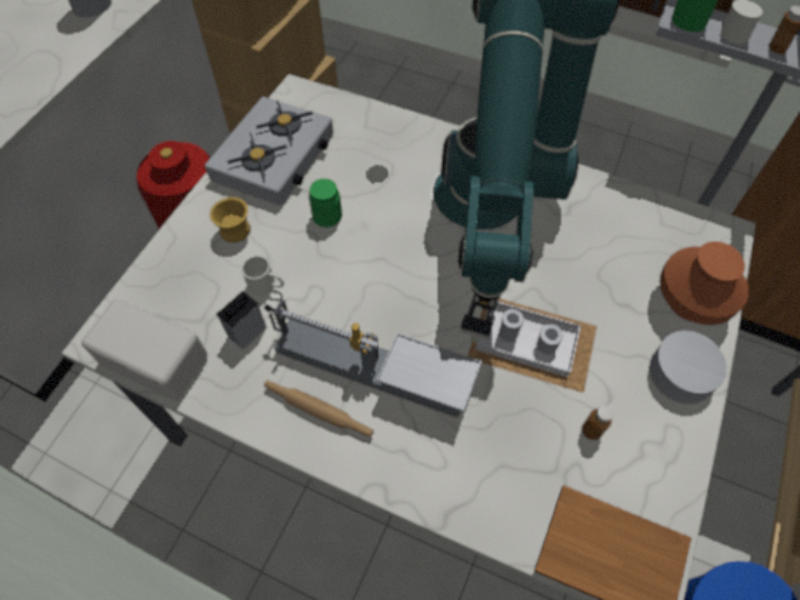

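Emit:
send_rows --deltas '[{"offset": [2, 0, 0], "dr": [0, 0, 0], "claw": 1}, {"offset": [5, 0, 0], "dr": [0, 0, 0], "claw": 1}, {"offset": [9, 0, 0], "dr": [0, 0, 0], "claw": 1}, {"offset": [13, 0, 0], "dr": [0, 0, 0], "claw": 1}, {"offset": [15, 0, 0], "dr": [0, 0, 0], "claw": 1}, {"offset": [16, 0, 0], "dr": [0, 0, 0], "claw": 1}, {"offset": [16, 0, 0], "dr": [0, 0, 0], "claw": 1}, {"offset": [8, 0, 0], "dr": [0, 0, 0], "claw": 1}, {"offset": [-10, 0, 0], "dr": [0, 0, 0], "claw": 1}, {"offset": [-40, 0, -20], "dr": [0, 0, 0], "claw": 1}, {"offset": [-70, 0, -60], "dr": [0, 0, 0], "claw": 1}, {"offset": [-105, 0, -100], "dr": [0, 0, 0], "claw": 1}, {"offset": [-140, 0, -140], "dr": [0, 0, 0], "claw": 1}, {"offset": [-180, 0, -180], "dr": [0, 0, 0], "claw": 1}, {"offset": [-200, 0, -200], "dr": [0, 0, 0], "claw": 1}, {"offset": [-200, 0, -200], "dr": [0, 0, 0], "claw": 1}, {"offset": [-200, 0, -200], "dr": [0, 0, 0], "claw": 1}]'

```text
time: 40.68
tool_pos: [443.5, -43.8, 216.1]
tcp_rot: [2.115, 2.315, 0.005]
ft_force: [0.1, -0.0, -0.0]
opening: 92.8
grip_force: 0.0
```

Run:
```python
from beam import *
snap(11); trayfit(11); matfit(11); beam(11); go()
w=np.load("scene11.npz")["p"][170:320,150:450]; cv2.imwrite("pics/s11.png",cv2.resize(w,(800,400),interpolation=cv2.INTER_CUBIC))
```

```text
scene tray ((411.24407958984375, 303.0804443359375), (145.9203338623047, 240.04928588867188), 4.825497150421143) 486
top tray ((410.2274169921875, 301.832763671875), (142.03323364257812, 241.385986328125), 5.363880634307861) 420
scene mat ((409.633056640625, 302.16070556640625), (196.58438110351562, 296.7651672363281), 5.644674301147461) 1191
top mat ((411.2526550292969, 303.50714111328125), (198.61373901367188, 298.4173278808594), 5.552340507507324) 1992
scene 11 slope(up+) -0.022221858663900942 z0 149.70069633578632 222 | pin [  4.05 -27.68 192.49] [  5.05 -27.65 196.85] 50
top 11 slope(up+) -0.005350054620010134 z0 147.5903344768907 254 | pin [ -3.44 -30.61 194.84] [ -4.27 -30.24 197.56] 52
pos [442.38 -41.21 211.54] op 92.7495275759644 grip 0.0 t 40.7833 F [-0.42 -0.78 -0.17]
```

View pics/s11.png

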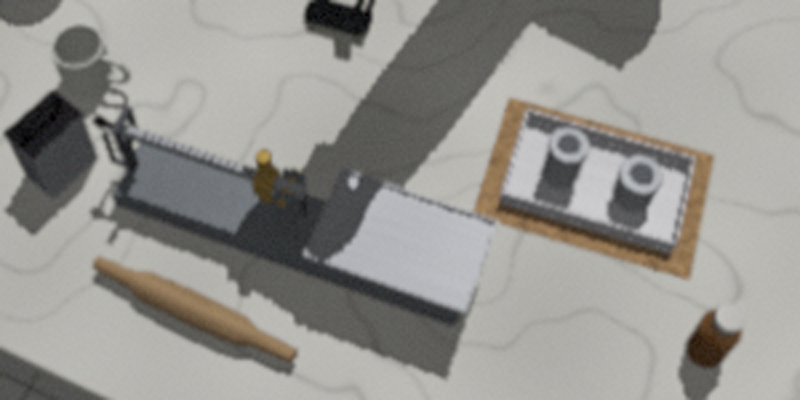

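```bash
python3 -c "
from rig import env
print(env.finish_job())"
```

```text
the job is handed in; nothing more can be done
None
```

The job is handed in with no verdict returned. Both tins (tin_a and tin_c, the only two present) were weighed with the pointer centred within about 0.005 rad. They now stand upright in the tray, which lies within about 2 mm and 1° of the mat's centre and axes, and the poise is pushed home to its stop.

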